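# Load the genkan charging dock and set its timer

### The job

Clear the aluminium key fob off the charging dock into the ceramic tray, and lay every device on the shelf (phone, power bank, earbud case, whichever are there) lengthwise in the middle of a charging pad of its own, pressing it down until it lies level and its pad is flush with the dock. Once all of them are seated, turn the small inner knob of the timer box until its pointer lines up with the raised rib on the box, without disturbing the wide lamp ring around it, and leave the other things on the shelf alone.

Things in the scene. Friction and masses are not known exactly. Their poses are not given: they have to be found in the camera images.
- dock: Grey plastic charging dock, fixed, 170 (x) by 375 (y) mm, flat deck 18 mm above the shelf; origin under its centre on the shelf, x axis across its depth (about away from the robot), y along its width. Three black pads lie in a row along y, 125 mm apart, flush with the deck when pressed down.
- bay0 (a point): Fixed centre of charging pad 0 (the one at the dock's -y end, the robot's right) at deck level, that is on the pad's top when it is level; axes as the dock's.
- bay1 (a point): Fixed centre of charging pad 1 (the middle one) at deck level, that is on the pad's top when it is level; axes as the dock's.
- bay2 (a point): Fixed centre of charging pad 2 (the one at the dock's +y end, the robot's left) at deck level, that is on the pad's top when it is level; axes as the dock's.
- pad0 (a joint): Tilt of pad 0, rad: 0 is level and flush (a hard stop), larger is raised; starts 0.13 to 0.16. A plate 150 (x) by 76 (y) by 8 mm hinged along its far (+x) edge; its near (-x) edge stands up to 24 mm above the deck. No spring: friction holds it where it is left, also under a device; 3 to 4 N down at its near edge (6 N at its middle) moves it.
- pad1 (a joint): Tilt of pad 1, rad: 0 is level and flush (a hard stop), larger is raised; starts 0.13 to 0.16. A plate 150 (x) by 76 (y) by 8 mm hinged along its far (+x) edge; its near (-x) edge stands up to 24 mm above the deck. No spring: friction holds it where it is left, also under a device; 3 to 4 N down at its near edge (6 N at its middle) moves it.
- pad2 (a joint): Tilt of pad 2, rad: 0 is level and flush (a hard stop), larger is raised; starts 0.13 to 0.16. A plate 150 (x) by 76 (y) by 8 mm hinged along its far (+x) edge; its near (-x) edge stands up to 24 mm above the deck. No spring: friction holds it where it is left, also under a device; 3 to 4 N down at its near edge (6 N at its middle) moves it.
- phone: Black smartphone in a slim case, face-down, 140 (x) by 64 (y) by 12 (z) mm, about 190 g; origin at the centre of its underside, z up. May be absent.
- power_bank: Grey plastic power bank, 115 (x) by 60 (y) by 18 (z) mm, about 220 g; origin at the centre of its underside, z up. May be absent.
- earbud_case: White plastic earbud case, 74 (x) by 56 (y) by 26 (z) mm, about 70 g; origin at the centre of its underside, z up. May be absent.
- key_fob: Aluminium key fob, 75 (x) by 36 (y) by 12 (z) mm, 60 g, narrowing to 20 mm at its +x end (the wide part runs from x = -37 to +20 mm); origin at the middle of its length on its underside. It starts lying on the tilted middle pad, roughly lengthwise.
- tray: Blue-glazed ceramic tray, loose, 450 g, 130 by 130 mm square, 18 mm high, walls and floor 6 mm thick, open on top; origin at the centre of its underside. It stands at one end of the shelf, the timer box at the other.
- timer_box: White plastic timer box, fixed, 120 by 120 by 45 mm high, origin under its centre. On its top two concentric knobs: a wide aluminium lamp ring (84 mm diameter, its flat top 62 mm above the shelf) and inside it the small inner timer knob. A small black raised rib on the box's top, outside the ring on the -x side of the box, is the index mark.
- timer_axis (a point): Fixed point on the common axis of both knobs, level with the top of the lamp ring (62 mm above the shelf); axes as the timer box's.
- timer_knob (a joint): Angle of the inner knob, rad: 0 when its white pointer points to the rib (-x of the box); positive counter-clockwise from above; starts 1.0 to 2.4 (range -1.0 to 2.6), so turn it clockwise. An upright black bar 46 mm long, 14 thick, standing 36 mm above the ring's top, along the box's x axis at 0; white pointer at one end. Light friction (0.04 N m) holds it where it is left.
- lamp_ring (a joint): Angle of the outer lamp ring, rad, positive counter-clockwise from above; it turns very easily and must keep its angle.
- ring_tab (a point): The tab on the rim of the lamp ring, 45 mm from the axis; it shows whether the ring has turned.
- sanitiser: Bystander: clear hand sanitiser bottle, 60 mm diameter, 150 mm tall; origin at the centre of its underside.
- succulent: Bystander: small potted succulent, 84 mm diameter, 90 mm tall; origin at the centre of its underside.
- glasses_case: Bystander: dark wooden glasses case, 60 by 160 by 45 mm; origin at the centre of its underside.

How it is judged:
On the way, in this order (a step that is already met when the one before it is completed fails the run):
1. the key fob lies in the tray and every device present lies level on a pad of its own, let go (x of key_fob in the frame of tray between -0.05 and 0.05 m and y of key_fob in the frame of tray between -0.05 and 0.05 m and z of key_fob in the frame of tray below 0.02 m and contact force between each of key_fob, phone, power_bank, earbud_case and the fingers below 0.3 N and angle between tray's own z axis and vertical below 0.1 rad and angle between each of phone, power_bank, earbud_case's own z axis and vertical below 0.045 rad and angle between the x axis of each of phone, power_bank, earbud_case and the x axis of dock, either way round below 0.2 rad and ((horizontal distance between phone and bay0 below 0.018 m and z of phone in the frame of bay0 between -0.005 and 0.006 m) or (horizontal distance between phone and bay1 below 0.018 m and z of phone in the frame of bay1 between -0.005 and 0.006 m) or (horizontal distance between phone and bay2 below 0.018 m and z of phone in the frame of bay2 between -0.005 and 0.006 m)) and linear speed of each of phone, power_bank, earbud_case below 0.03 m/s and ((horizontal distance between power_bank and bay0 below 0.018 m and z of power_bank in the frame of bay0 between -0.005 and 0.006 m) or (horizontal distance between power_bank and bay1 below 0.018 m and z of power_bank in the frame of bay1 between -0.005 and 0.006 m) or (horizontal distance between power_bank and bay2 below 0.018 m and z of power_bank in the frame of bay2 between -0.005 and 0.006 m)) and ((horizontal distance between earbud_case and bay0 below 0.018 m and z of earbud_case in the frame of bay0 between -0.005 and 0.006 m) or (horizontal distance between earbud_case and bay1 below 0.018 m and z of earbud_case in the frame of bay1 between -0.005 and 0.006 m) or (horizontal distance between earbud_case and bay2 below 0.018 m and z of earbud_case in the frame of bay2 between -0.005 and 0.006 m))), for 0.3 s.
2. then the inner knob's pointer stands at the rib (value of joint timer_knob between -0.12 and 0.12 rad), for 0.2 s.
At the end, for the whole second after the job is handed in: Fob in the tray (50 mm of its middle each way, on its floor); each device level to 0.045 rad, at deck height to 5 mm, within 18 mm of a pad's centre, lengthwise to 0.2 rad, released, still; inner knob within 0.12 rad of the rib, set last; ring tab within 8 mm of its start (all of step 1 and all of step 2 and distance of ring_tab from where it was at the start of the episode below 0.008 m and velocity of joint timer_knob below 0.1 rad/s); the robot touches nothing.
It fails at once if the lamp ring was turned by more than about 10 degrees (distance of ring_tab from where it was at the start of the episode above 0.008 m).
It fails at once if a bystander was moved (distance of any of sanitiser, succulent, glasses_case from where it was at the start of the episode above 0.03 m).
Of phone, power_bank, earbud_case only 2 to 3 are there at a start; the rules pass over those that are not, and their reading is None.
At some moment in a run one of phone, power_bank, earbud_case may be knocked a few centimetres aside while the robot is not near it.
Once in a run the grip may slacken for a moment while it holds something.
It also fails if it takes over 210 s, if anything falls off the work surface, if the arm or the gripper's body presses on something with over 40 N, if the wrist force passes 120 N, or if a joint passes its speed limit or range.

### The arm

A 6-joint arm with a two-finger parallel gripper is mounted at the origin on the work surface. World frame = base frame: x ahead of the robot, y to its left, z up, the work surface at z = 0. Lengths are in m, angles in rad, forces in N, time in s.
With the tool pointing down it reaches from about 0.35 to 0.975 m from the base axis. Payload 4.9 kg.
Tool frame: the origin (TCP) lies midway between the tips of the shut fingers; the grasp point (between the pads) lies 19 mm behind it; z points along the fingers, y is the direction in which the jaws open and shut (so a half turn about z gives the same grasp; the last joint's range is limited). The gripper opens to 85 mm and grips with 20 to 120 N. Pads are 22 mm wide; open, the fingers measure 114 mm over their backs; the gripper's body (76 mm by 85 mm) begins 54 mm behind the grasp point. The pads swing forward as they close: fully open they stand 13 mm farther back than shut.
Start: joints at [1.041, 0.053, 1.613, -0, 1.476, -0.119], TCP at [0.25, 0.573, 0.231] pointing down, gripper open.
Joint ranges: [-3.01, 3.01], [-1.01, 2.22], [0.06, 2.58], [-1.02, 4.17], [0.09, 2.62], [-3.14, 3.14]. Speed limits (rad/s): [2.57, 2.57, 3.14, 3.14, 3.14, 3.14].

### API

Orientations are given as a unit quaternion [w, x, y, z].
In Python, from plant import manip, cams gives the robot as it stands.
- The arm moves only by the tool jog_arm, never from a script. Its argument "targets" is a list of rows, each a list of 4 numbers: the shift along the tool's x, y, z in m, then the turn about the tool's z in degrees. A call has 1 to 5 rows; each row is the pose to reach, as a shift and turn from the pose commanded when the call began, along the tool's axes at that moment; what a row does not reach only later rows make up. A row lasts 1/12 s, in which the tool goes at most 41.7 mm and 7.16 degrees, less where a joint would pass 70% of its speed; a pose out of reach is approached as far as the arm can. A call with a gripper value outside its range is refused whole. "fingers" is the opening, from 0 (shut) to 1 (fully open), set as the call begins (left out, the last holds). The fingers move at their own pace and stop on an object; the grip force is fixed at half the most. Time passes only in rows, so rows that repeat a pose let the fingers close. It gives the time, the measured TCP pose, the force and the opening at its end, in the units of the state.
- manip.state(): the state, without advancing time (a new reading comes with each control period).
- cams.grab_frame(name): name is "side" or "top" or "wrist"; returns the picture (400x640x3 uint8, red, green, blue); there is no depth.
- cams.get_calibration(name): a dict with "camera_matrix" (3x3 intrinsics, pixels), "cam_to_world" (4x4, takes a point from camera to world coordinates). Camera axes: x right, y up, looking along -z (the intrinsics and any distortion apply to the point x, -y, -z); pixel columns grow to the right and rows downward; lengths in m; the calibration is good to about 2 mm. A picture is of the moment at which its call begins: read the wrist's pose just before it. get_calibration takes no time and is no camera call; for the wrist camera it gives the pose at the moment of the call.
- manip.job_done(): hands the job in, once; it reports no verdict.
The state is a dict: "time": time; "joint_pos": joint angles; "joint_vel": joint speeds; "joint_efforts": joint torques, N m; "tool_pos": TCP position; "tool_rot": TCP orientation; "contact_force": force on the tool from outside, world axes, zero at the start; "ft_torque": the same for the moment, N m; "gripper_width": opening from 0.0 (shut) to 1.0 (fully open).
Only numpy, scipy, OpenCV 4.12 (cv2) and the standard library are available. Lean on these libraries where they do the work, as an engineer would, in place of code of your own. Each camera call takes 0.05 s, during which the arm holds its last target. There are 200 camera calls.

## Working session

There is one attempt and no reset: what is moved stays moved. The work goes in short steps, Python scripts to look and compute and a tool call to move; the robot and the scene stay as the last step left them, time stands still between calls to the robot, and variables do not carry over. Pictures are saved under pics/ and viewed, about 12 in all and at most 16, crops included, and the job is handed in when it is done.

Besides the shell and the picture viewer there is one more tool, called after "Emit:" by a JSON object that holds its "fn" and its "kwargs", one argument or row to a line. jog_arm: Moves the arm, as the interface text tells. Its arguments: {"type":"object","properties":{"targets":{"type":"array"},"fingers":{"type":"number"}},"required":["targets"]}

```bash
ls; mkdir -p pics; cat > h.py <<'E'
import numpy as np, cv2
from plant import manip, cams
def grab(n,f):
    c=cams.get_calibration(n); im=cams.grab_frame(n)
    cv2.imwrite('pics/'+f+'.png',cv2.cvtColor(im,cv2.COLOR_RGB2BGR)); np.savez('pics/'+f+'.npz',K=c['camera_matrix'],T=c['cam_to_world'])
    return im,c
def load(f):
    z=np.load('pics/'+f+'.npz'); return cv2.cvtColor(cv2.imread('pics/'+f+'.png'),cv2.COLOR_BGR2RGB),dict(camera_matrix=z['K'],cam_to_world=z['T'])
def ray(c,uv):
    K=np.array(c['camera_matrix']);T=np.array(c['cam_to_world'])
    d=np.linalg.solve(K,[uv[0],uv[1],1]); return T[:3,3],T[:3,:3]@(d*[1,-1,-1])
def onz(c,uv,z):
    o,d=ray(c,uv); return o+d*(z-o[2])/d[2]
def proj(c,p):
    K=np.array(c['camera_matrix']);T=np.array(c['cam_to_world'])
    q=T[:3,:3].T@(np.array(p)-T[:3,3]); q=K@(q*[1,-1,-1]); return q[:2]/q[2]
def st():
    s=manip.state(); print({k:np.round(s[k],3).tolist() for k in ('time','tool_pos','tool_rot','contact_force','gripper_width','joint_pos')})
    return s
E
python3 - <<'E'
from h import *
s=st()
for n in('top','side','wrist'):
    im,c=grab(n,n+'0'); print(n,np.round(c['camera_matrix'],1).tolist(),np.round(c['cam_to_world'],3).tolist(),c.keys())
E
```

```text
pics
{'time': 0.0, 'tool_pos': [0.249, 0.572, 0.23], 'tool_rot': [-0.0, 0.204, 0.979, -0.001], 'contact_force': [0.021, -0.543, -0.423], 'gripper_width': 0.999, 'joint_pos': [1.041, 0.053, 1.614, 0.0, 1.476, -0.119]}
top [[377.6, 0.0, 323.3], [0.0, 377.6, 200.4], [0.0, 0.0, 1.0]] [[-0.002, 0.999, -0.052, 0.549], [-1.0, -0.003, -0.013, 0.025], [-0.013, 0.052, 0.999, 0.996], [0.0, 0.0, 0.0, 1.0]] dict_keys(['camera_matrix', 'cam_to_world'])
side [[386.3, 0.0, 329.2], [0.0, 386.3, 197.2], [0.0, 0.0, 1.0]] [[0.998, 0.044, -0.048, 0.557], [-0.065, 0.736, -0.674, -0.596], [0.006, 0.676, 0.737, 0.744], [0.0, 0.0, 0.0, 1.0]] dict_keys(['camera_matrix', 'cam_to_world'])
wrist [[319.5, 0.0, 323.3], [0.0, 319.5, 198.5], [0.0, 0.0, 1.0]] [[0.4, -0.877, -0.267, 0.181], [0.917, 0.382, 0.119, 0.602], [-0.003, -0.293, 0.956, 0.373], [0.0, 0.0, 0.0, 1.0]] dict_keys(['camera_matrix', 'cam_to_world'])
```

View pics/top0.png

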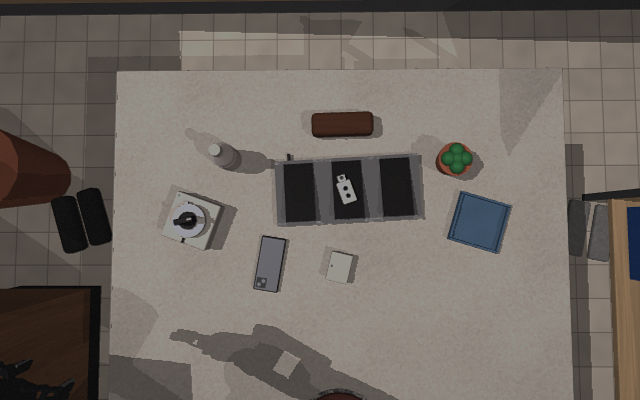

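View pics/side0.png

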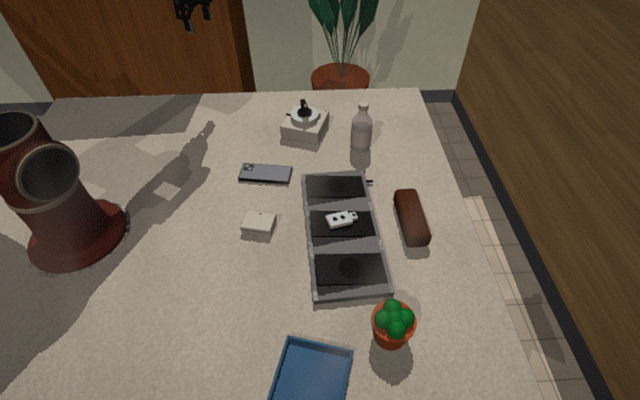

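Top view: image up = +x, left = +y. Dock around (349,190), fob (346,189) on the middle pad, phone (270,265), earbud case (341,267), tray (480,222), timer (190,220), sanitiser (225,158), succulent (456,158), glasses case (342,124). There is no power bank. An enlarged crop will give me corner pixels.

```bash
python3 - <<'E'
from h import *
im,c=load('top0')
cr=im[135:300,240:440]; cv2.imwrite('pics/crop1.png',cv2.resize(cr,None,fx=3.6,fy=3.6,interpolation=cv2.INTER_CUBIC)[:,:,::-1])
hsv=cv2.cvtColor(im,cv2.COLOR_RGB2HSV)
def big(m,roi,n=1,z=0.02,name=''):
    mm=np.zeros(m.shape,np.uint8); x0,y0,x1,y1=roi; mm[y0:y1,x0:x1]=m[y0:y1,x0:x1]
    mm=cv2.morphologyEx(mm,cv2.MORPH_CLOSE,np.ones((3,3)))
    cs=sorted(cv2.findContours(mm,0,2)[0],key=cv2.contourArea)[::-1][:n]
    for k in cs:
        b=cv2.boxPoints(cv2.minAreaRect(k)); w=np.array([onz(c,p,z)[:2] for p in b])
        e=w[1]-w[0];f=w[2]-w[1]
        print(name,np.round(b,0).tolist(),'ctr',w.mean(0).round(4),'size',np.linalg.norm(e).round(3),np.linalg.norm(f).round(3),'ang',np.degrees(np.arctan2(e[1],e[0])).round(1),np.degrees(np.arctan2(f[1],f[0])).round(1))
g=im.max(2)
big((hsv[...,0]>95)&(hsv[...,0]<125)&(hsv[...,1]>90),(430,170,530,270),1,.018,'tray')
big(g<55,(270,150,425,225),3,.025,'pads')
big(g>170,(330,165,362,210),1,.04,'fob')
big((g>165),(320,242,362,288),1,.026,'ear')
big((g<125),(245,230,295,298),1,.012,'phone')
big((g>170),(155,185,240,255),1,.05,'box')
E
```

```text
tray [[447.0, 238.0], [461.0, 191.0], [510.0, 205.0], [497.0, 253.0]] ctr [ 0.5437 -0.3622] size 0.129 0.132 ang -17.0 -106.3
pads [[379.0, 159.0], [410.0, 156.0], [414.0, 214.0], [383.0, 217.0]] ctr [ 0.6345 -0.1516] size 0.081 0.151 ang -86.0 -176.7
pads [[331.0, 161.0], [362.0, 159.0], [365.0, 217.0], [334.0, 219.0]] ctr [ 0.6278 -0.0268] size 0.079 0.15 ang -86.7 -176.9
pads [[283.0, 164.0], [313.0, 162.0], [316.0, 220.0], [286.0, 222.0]] ctr [0.6208 0.0987] size 0.078 0.15 ang -87.4 -177.2
phone [[252.0, 289.0], [261.0, 234.0], [290.0, 239.0], [280.0, 293.0]] ctr [0.4359 0.1737] size 0.142 0.075 ang -9.4 -99.8
```

View pics/crop1.png

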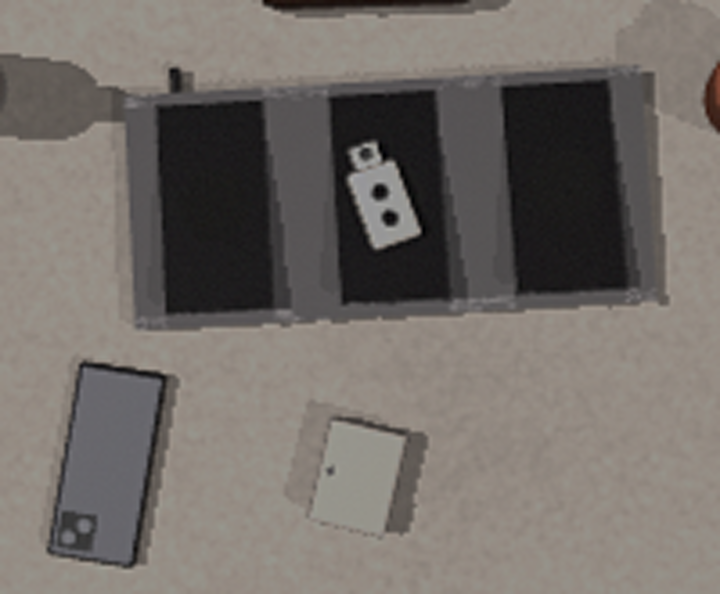

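```bash
cat >> h.py <<'E'
def go(x,y,z,jaw=None):
    """shift in tool axes and turn to reach TCP x,y,z with jaw direction (deg, world)"""
    from scipy.spatial.transform import Rotation as R
    s=manip.state(); q=s['tool_rot']; r=R.from_quat([q[1],q[2],q[3],q[0]]).as_matrix()
    d=r.T@(np.array([x,y,z])-s['tool_pos']); yw=np.degrees(np.arctan2(r[1,1],r[0,1]))
    t=0 if jaw is None else ((yw-jaw+90)%180)-90
    print('shift mm',np.round(d*1000,1),'turn',round(t,1),'j6',round(np.degrees(s['joint_pos'][5])),'yaw',round(yw,1))
E
python3 - <<'E'
from h import *
im,c=load('top0')
f=lambda L,z:np.array([onz(c,(u/3.6+240-.5+.5/3.6,v/3.6+135-.5+.5/3.6),z)[:2] for u,v in L])
def rep(n,L,z):
    w=f(L,z); print(n,w.round(4).tolist(),'ctr',w.mean(0).round(4),'sides',[round(float(np.linalg.norm(w[i]-w[i-1])),3) for i in range(len(w))])
    return w
w=rep('dock',[(125,98),(652,70),(665,300),(137,325)],.018); e=w[1]-w[0]; print(np.degrees(np.arctan2(-e[1],-e[0]))-90)
w=rep('phone',[(82,364),(166,375),(131,567),(48,552)],.012); e=w[0]-w[3];print(np.degrees(np.arctan2(e[1],e[0])))
w=rep('ear',[(333,418),(408,432),(383,536),(309,518)],.026); e=w[0]-w[3];print(np.degrees(np.arctan2(e[1],e[0])))
w=rep('fob',[(397,242),(364,146)],.041); e=w[1]-w[0];print(np.degrees(np.arctan2(e[1],e[0])))
fa=np.arctan2(e[1],e[0]); cen=w.mean(0)-.008*np.array([np.cos(fa),np.sin(fa)]); print(cen)
go(*cen,0.10,np.degrees(fa)+90)
b=im[170:270,140:260]; cv2.imwrite('pics/tim.png',cv2.resize(b,None,fx=6,fy=6,interpolation=cv2.INTER_CUBIC)[:,:,::-1])
E
```

```text
dock [[0.7005, 0.1645], [0.7192, -0.2168], [0.5532, -0.2235], [0.5362, 0.1551]] ctr [ 0.6272 -0.0302] sides [0.165, 0.382, 0.166, 0.379]
2.8018858699229696
phone [[0.5081, 0.1956], [0.5, 0.1348], [0.363, 0.1596], [0.3737, 0.2193]] ctr [0.4362 0.1773] sides [0.136, 0.061, 0.139, 0.061]
-9.983921767882723
ear [[0.4701, 0.0146], [0.4602, -0.0385], [0.3873, -0.0204], [0.3999, 0.0318]] ctr [ 0.4294 -0.0031] sides [0.072, 0.054, 0.075, 0.054]
-13.770467239774936
fob [[0.5942, -0.0307], [0.6621, -0.0078]] ctr [ 0.6282 -0.0193] sides [0.072, 0.072]
18.60201495118188
[ 0.62056913 -0.02180276]
shift mm [-577.7 -396.5  130.9] turn -42.1 j6 -7 yaw 66.5
```

View pics/tim.png

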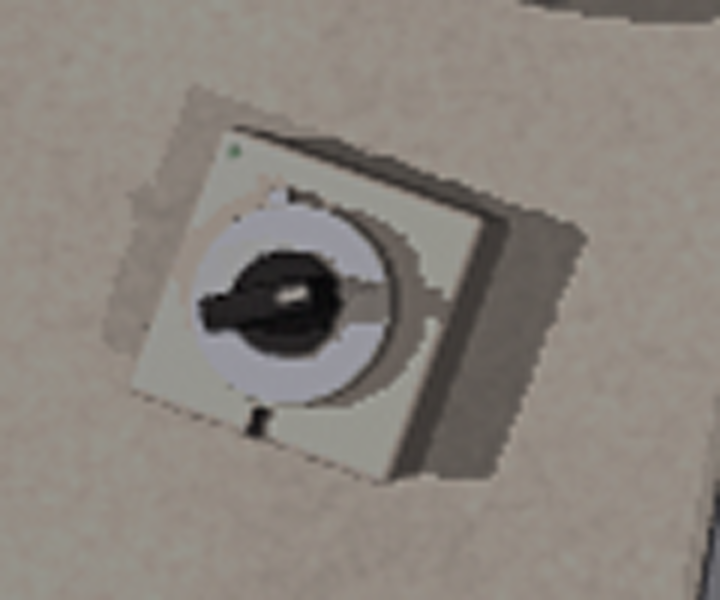

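Emit:
{"fn": "jog_arm", "kwargs": {
  "targets": [
    [-0.033,-0.023,0,0],
    [-0.066,-0.045,0,0],
    [-0.099,-0.068,0,0],
    [-0.132,-0.091,0,0],
    [-0.165,-0.113,0,0]
  ],
  "fingers": 0.75
}}

```text
time: 0.57
tool_pos: [0.356, 0.4018, 0.2309]
tool_rot: [-0.0, 0.204, 0.979, -0.0]
contact_force: [-0.1, 0.3, 1.0]
gripper_width: 0.745
```

Emit:
{"fn": "jog_arm", "kwargs": {
  "targets": [
    [-0.033,-0.023,0,0],
    [-0.066,-0.045,0,0],
    [-0.099,-0.068,0,0],
    [-0.132,-0.091,0,0],
    [-0.165,-0.113,0,0]
  ]
}}

```text
time: 0.98
tool_pos: [0.4623, 0.2321, 0.2311]
tool_rot: [-0.0, 0.204, 0.979, -0.0]
contact_force: [1.1, 0.6, -0.3]
gripper_width: 0.752
```

Emit:
{"fn": "jog_arm", "kwargs": {
  "targets": [
    [-0.033,-0.023,0,0],
    [-0.066,-0.045,0,0],
    [-0.099,-0.068,0,0],
    [-0.132,-0.091,0,0],
    [-0.165,-0.113,0,0]
  ]
}}

```text
time: 1.4
tool_pos: [0.5685, 0.0625, 0.231]
tool_rot: [-0.0, 0.204, 0.979, -0.0]
contact_force: [0.8, 0.1, 0.1]
gripper_width: 0.752
```

Emit:
{"fn": "jog_arm", "kwargs": {
  "targets": [
    [-0.025,-0.02,0.02,-7],
    [-0.05,-0.035,0.03,-14],
    [-0.065,-0.045,0.04,-21],
    [-0.075,-0.052,0.05,-28],
    [-0.083,-0.057,0.06,-35]
  ]
}}

```text
time: 1.82
tool_pos: [0.6216, -0.0224, 0.1702]
tool_rot: [-0.0, -0.102, 0.995, 0.0]
contact_force: [-0.2, 0.6, 0.1]
gripper_width: 0.751
```

```bash
python3 - <<'E'
from h import *
st(); go(.6206,-.0218,.10,108.6)
grab('wrist','w1')
E
```

```text
{'time': 1.817, 'tool_pos': [0.622, -0.022, 0.17], 'tool_rot': [-0.0, -0.102, 0.995, 0.0], 'contact_force': [-0.158, 0.576, 0.116], 'gripper_width': 0.751, 'joint_pos': [-0.156, 0.09, 1.677, -0.0, 1.375, -1.931]}
shift mm [ 0.8  0.8 70.2] turn -6.9 j6 -111 yaw 101.7
```

View pics/w1.png

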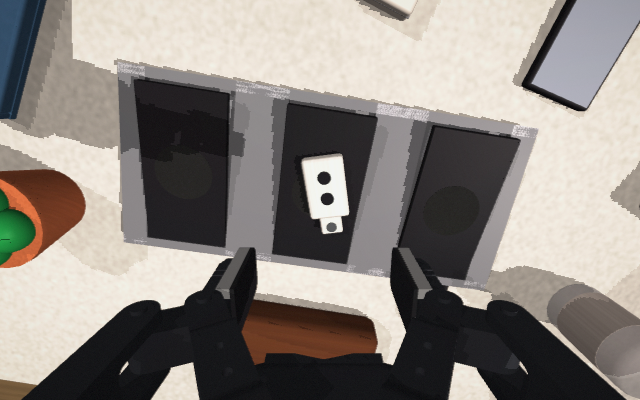

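Wrist view: dock corners (118,62), (536,128), (488,288), (125,240). The fob's wide end is (302,157)–(343,153) and its narrow end (322,234)–(341,231). The camera looks from the near side.

```bash
python3 - <<'E'
from h import *
im,c=load('w1')
P=lambda u,z:onz(c,u,z)[:2].round(4)
w=[P(u,.018) for u in[(118,62),(536,128),(488,288),(125,240)]]; print('dock',w,np.mean(w,0),[np.linalg.norm(w[i]-w[i-1]) for i in range(4)])
a=P((322.5,155),.046);b=P((331.5,232.5),.036);print('fob',a,b,np.linalg.norm(a-b),np.degrees(np.arctan2(*(b-a)[::-1])))
it,ct=load('top0')
a=onz(ct,(397/3.6+240-.36,242/3.6+135-.36),.046)[:2];b=onz(ct,(364/3.6+240-.36,146/3.6+135-.36),.036)[:2]
print('fob top',a,b,np.degrees(np.arctan2(*(b-a)[::-1])))
E
```

```text
dock [array([ 0.5531, -0.2166]), array([0.5326, 0.1543]), array([0.6982, 0.1696]), array([ 0.7198, -0.2065])] [ 0.625925 -0.0248  ] [np.float64(0.16700568852587025), np.float64(0.37146609535730174), np.float64(0.16630529155742466), np.float64(0.37671974994682716)]
fob [ 0.5913 -0.0305] [ 0.6624 -0.0073] 0.07478937090255534 18.071555516909658
fob top [ 0.59398093 -0.03038361] [ 0.66267118 -0.00800401] 18.04585239898159
```

Emit:
{"fn": "jog_arm", "kwargs": {
  "targets": [
    [0.001,0,0.03,-6.5],
    [0.003,0.001,0.06,-6.5],
    [0.003,0.001,0.1,-6.5],
    [0.003,0.001,0.13,-6.5],
    [0.003,0.001,0.138,-6.5]
  ]
}}

```text
time: 2.28
tool_pos: [0.6133, -0.0194, 0.027]
tool_rot: [-0.005, -0.155, 0.988, 0.002]
contact_force: [-4.6, 1.4, 6.6]
gripper_width: 0.754
```

Emit:
{"fn": "jog_arm", "kwargs": {
  "targets": [
    [0,0,0,0],
    [0,0,0,0],
    [0,0,0,0],
    [0,0,0,0],
    [0,0,0,0]
  ],
  "fingers": 0
}}

```text
time: 2.7
tool_pos: [0.6199, -0.0207, 0.0358]
tool_rot: [0.002, -0.156, 0.988, -0.001]
contact_force: [1.2, -0.2, 3.4]
gripper_width: 0.395
```

Emit:
{"fn": "jog_arm", "kwargs": {
  "targets": [
    [0,0,0,0],
    [0,0,0,0],
    [0,0,-0.01,0],
    [0,0,-0.04,0],
    [0,0,-0.08,0]
  ]
}}

```text
time: 3.12
tool_pos: [0.6145, -0.02, 0.1097]
tool_rot: [-0.005, -0.156, 0.988, 0.001]
contact_force: [1.2, -0.1, -0.2]
gripper_width: 0.395
```

```bash
python3 - <<'E'
from h import *
st(); go(.544,-.362,.112)
grab('wrist','w2')
E
```

```text
{'time': 3.117, 'tool_pos': [0.614, -0.02, 0.11], 'tool_rot': [-0.005, -0.156, 0.988, 0.001], 'contact_force': [1.168, -0.101, -0.174], 'gripper_width': 0.395, 'joint_pos': [-0.153, 0.138, 1.732, -0.0, 1.282, -2.038]}
shift mm [ 172.5 -303.6   -2.1] turn 0 j6 -117 yaw 108.0
```

View pics/w2.png

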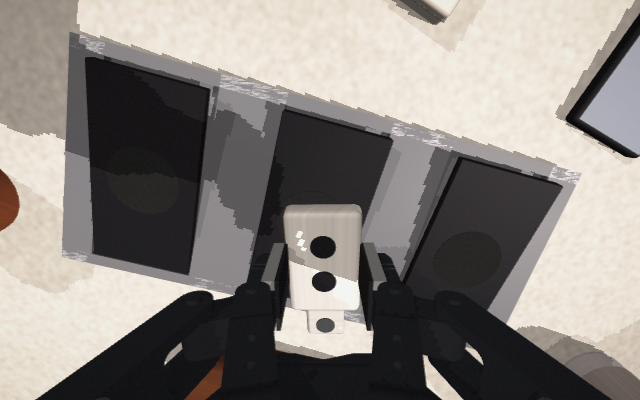

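Emit:
{"fn": "jog_arm", "kwargs": {
  "targets": [
    [0.015,-0.03,-0.03,0],
    [0.033,-0.061,-0.04,0],
    [0.051,-0.092,-0.04,0],
    [0.069,-0.123,-0.04,0],
    [0.087,-0.153,-0.04,0]
  ]
}}

```text
time: 3.58
tool_pos: [0.5821, -0.1944, 0.1542]
tool_rot: [0.0, -0.156, 0.988, -0.0]
contact_force: [1.2, -0.5, -0.9]
gripper_width: 0.394
```

Emit:
{"fn": "jog_arm", "kwargs": {
  "targets": [
    [0.02,-0.033,0,0],
    [0.04,-0.066,0,0],
    [0.06,-0.1,0,0],
    [0.076,-0.13,0,0],
    [0.086,-0.148,0,0]
  ]
}}

```text
time: 4.0
tool_pos: [0.5451, -0.3635, 0.1535]
tool_rot: [-0.0, -0.155, 0.988, -0.001]
contact_force: [-0.5, 0.5, 0.3]
gripper_width: 0.397
```

```bash
python3 - <<'E'
from h import *
st(); go(.544,-.362,.03)
E
```

```text
{'time': 4.0, 'tool_pos': [0.545, -0.364, 0.154], 'tool_rot': [-0.0, -0.155, 0.988, -0.001], 'contact_force': [-0.505, 0.529, 0.334], 'gripper_width': 0.397, 'joint_pos': [-0.701, 0.179, 1.609, -0.001, 1.354, -2.583]}
shift mm [  0.5   1.9 123.5] turn 0 j6 -148 yaw 107.8
```

Emit:
{"fn": "jog_arm", "kwargs": {
  "targets": [
    [0,0.002,0.035,0],
    [0,0.002,0.07,0],
    [0,0.002,0.1,0],
    [0,0.002,0.115,0],
    [0,0.002,0.123,0]
  ]
}}

```text
time: 4.42
tool_pos: [0.5439, -0.3568, 0.0268]
tool_rot: [-0.002, -0.156, 0.988, 0.002]
contact_force: [0.7, 0.4, -0.0]
gripper_width: 0.392
```

Emit:
{"fn": "jog_arm", "kwargs": {
  "targets": [
    [0,0,0,0],
    [0,0,0,0],
    [0,0,0,0],
    [0,0,0,0],
    [0,0,0,0]
  ],
  "fingers": 0.6
}}

```text
time: 4.83
tool_pos: [0.547, -0.3591, 0.0325]
tool_rot: [0.001, -0.156, 0.988, -0.001]
contact_force: [-0.4, -0.2, 0.3]
gripper_width: 0.6
```

Emit:
{"fn": "jog_arm", "kwargs": {
  "targets": [
    [0,0,-0.015,0],
    [0,0,-0.05,0],
    [0,0,-0.09,0],
    [0,0,-0.13,0],
    [0,0,-0.14,0]
  ]
}}

```text
time: 5.25
tool_pos: [0.5492, -0.3609, 0.1812]
tool_rot: [0.005, -0.156, 0.988, -0.005]
contact_force: [1.1, -0.2, 1.6]
gripper_width: 0.603
```

```bash
python3 - <<'E'
from h import *
st(); grab('top','top1'); 
im,_=load('top1'); cv2.imwrite('pics/top1c.png',cv2.resize(im[140:300,230:530],None,fx=2.6,fy=2.6,interpolation=cv2.INTER_CUBIC)[:,:,::-1])
go(.4294,-.0031,.17,90-13.8); go(.436,.1773,.17,80)
E
```

```text
{'time': 5.25, 'tool_pos': [0.549, -0.361, 0.181], 'tool_rot': [0.005, -0.156, 0.988, -0.005], 'contact_force': [1.082, -0.229, 1.613], 'gripper_width': 0.603, 'joint_pos': [-0.695, 0.152, 1.591, 0.0, 1.384, -2.579]}
shift mm [  3.7 377.6   6.2] turn 31.8 j6 -148 yaw 108.0
shift mm [-58.3 547.1   4.5] turn 28.0 j6 -148 yaw 108.0
```

View pics/top1c.png

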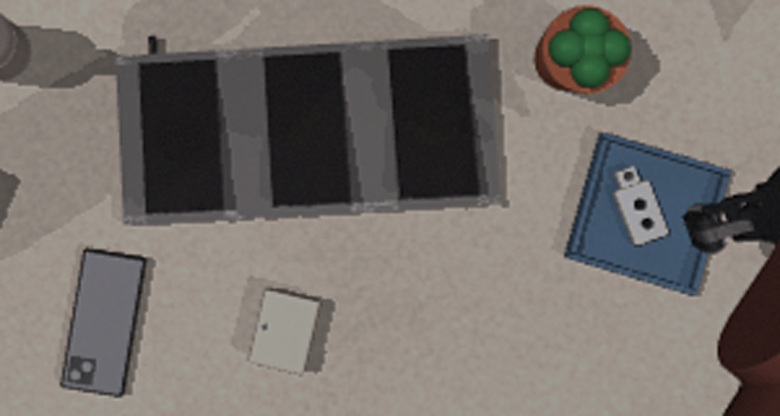

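Fob is in the tray near its centre; the devices haven't moved. Earbud case next.

Emit:
{"fn": "jog_arm", "kwargs": {
  "targets": [
    [0.001,0.035,0,0],
    [0.001,0.075,0,0],
    [0.001,0.115,0,0],
    [0.001,0.155,0,0],
    [0.002,0.19,0,0]
  ],
  "fingers": 1
}}

```text
time: 5.72
tool_pos: [0.4842, -0.1761, 0.1704]
tool_rot: [0.0, -0.156, 0.988, 0.0]
contact_force: [0.9, 0.7, -0.4]
gripper_width: 1.001
```

Emit:
{"fn": "jog_arm", "kwargs": {
  "targets": [
    [0.001,0.04,0,6.5],
    [0.001,0.08,0,13],
    [0.001,0.12,0,19.5],
    [0.002,0.155,0.01,26],
    [0.002,0.187,0.02,31.8]
  ]
}}

```text
time: 6.13
tool_pos: [0.4252, 0.0008, 0.1511]
tool_rot: [0.001, 0.123, 0.992, 0.0]
contact_force: [0.8, 0.2, -0.2]
gripper_width: 1.001
```

Emit:
{"fn": "jog_arm", "kwargs": {
  "targets": [
    [0,0,0,0],
    [0,0,0,0]
  ]
}}

```text
time: 6.3
tool_pos: [0.4248, 0.0003, 0.1499]
tool_rot: [-0.0, 0.118, 0.993, -0.0]
contact_force: [0.5, -0.1, -0.1]
gripper_width: 1.001
```

```bash
python3 - <<'E'
from h import *
st(); go(.4294,-.0031,.17,90-13.8)
grab('wrist','w3')
E
```

```text
{'time': 6.3, 'tool_pos': [0.425, 0.0, 0.15], 'tool_rot': [-0.0, 0.118, 0.993, -0.0], 'contact_force': [0.543, -0.069, -0.14], 'gripper_width': 1.001, 'joint_pos': [-0.175, -0.397, 2.145, -0.0, 1.394, -1.508]}
shift mm [ -5.2  -2.2 -20.1] turn 0.2 j6 -86 yaw 76.4
```

View pics/w3.png

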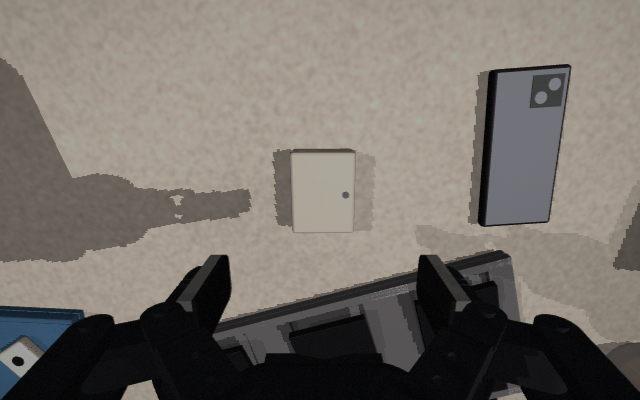

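Case top corners (291,153), (355,153), (355,232), (293,232). Phone top corners (493,71), (570,66), (549,221), (485,225).

```bash
python3 - <<'E'
from h import *
im,c=load('w3')
for n,L,z in(('ear',[(291,153),(355,153),(355,232),(293,232)],.026),('ph',[(493,71),(570,66),(549,221),(485,225)],.012)):
    w=np.array([onz(c,u,z)[:2] for u in L]); e=w[2]+w[3]-w[0]-w[1]; a=np.degrees(np.arctan2(e[1],e[0]))
    print(n,w.mean(0).round(4),[np.linalg.norm(w[i]-w[i-1]).round(3) for i in range(4)],a)
    go(*w.mean(0),.012,a+90)
E
```

```text
ear [ 0.4276 -0.0013] [np.float64(0.071), np.float64(0.053), np.float64(0.071), np.float64(0.056)] -12.915622852027276
shift mm [-1.900e+00 -1.000e-01  1.386e+02] turn -0.8 j6 -86 yaw 76.3
ph [0.4349 0.1776] [np.float64(0.136), np.float64(0.062), np.float64(0.135), np.float64(0.059)] -8.499392798146458
shift mm [ 33.4 175.5 138.5] turn -5.2 j6 -86 yaw 76.3
```

Emit:
{"fn": "jog_arm", "kwargs": {
  "targets": [
    [-0.003,-0.001,0.035,-0.5],
    [-0.003,-0.001,0.07,-0.5],
    [-0.003,-0.001,0.1,-0.5],
    [-0.003,-0.001,0.125,-0.5],
    [-0.003,-0.001,0.14,-0.5]
  ]
}}

```text
time: 6.77
tool_pos: [0.4274, -0.0037, 0.0079]
tool_rot: [-0.002, 0.117, 0.993, -0.0]
contact_force: [-0.3, -0.5, -0.2]
gripper_width: 0.998
```

Emit:
{"fn": "jog_arm", "kwargs": {
  "targets": [
    [0,0,0.002,0],
    [0,0,0.003,0],
    [0,0,0.003,0],
    [0,0,0.003,0],
    [0,0,0.003,0]
  ]
}}

```text
time: 7.18
tool_pos: [0.43, -0.0031, 0.009]
tool_rot: [0.002, 0.116, 0.993, -0.0]
contact_force: [0.1, -0.2, -0.1]
gripper_width: 0.996
```

Emit:
{"fn": "jog_arm", "kwargs": {
  "targets": [
    [0,0,0,0],
    [0,0,0,0],
    [0,0,0,0],
    [0,0,0,0],
    [0,0,0,0]
  ],
  "fingers": 0
}}

```text
time: 7.6
tool_pos: [0.4294, -0.0027, 0.0083]
tool_rot: [0.001, 0.116, 0.993, -0.0]
contact_force: [-1.0, -0.0, 6.8]
gripper_width: 0.637
```

Emit:
{"fn": "jog_arm", "kwargs": {
  "targets": [
    [0,0,0,0],
    [0,0,-0.01,0],
    [0,0,-0.04,0],
    [0,0,-0.08,0],
    [0,0,-0.1,0]
  ]
}}

```text
time: 8.02
tool_pos: [0.4296, -0.0027, 0.1111]
tool_rot: [0.002, 0.116, 0.993, -0.0]
contact_force: [0.9, -0.3, -0.1]
gripper_width: 0.636
```

```bash
python3 - <<'E'
from h import *
st(); go(.6265,-.027,.11,93.1); go(.6338,-.1519,.11,93.1)
E
```

```text
{'time': 8.017, 'tool_pos': [0.43, -0.003, 0.111], 'tool_rot': [0.002, 0.116, 0.993, -0.0], 'contact_force': [0.937, -0.323, -0.092], 'gripper_width': 0.636, 'joint_pos': [-0.18, -0.342, 2.172, -0.0, 1.307, -1.518]}
shift mm [-197.2   21.8    1.9] turn -16.4 j6 -87 yaw 76.7
shift mm [-233.1  -98.1    2. ] turn -16.4 j6 -87 yaw 76.7
```

Emit:
{"fn": "jog_arm", "kwargs": {
  "targets": [
    [-0.03,0.004,-0.01,-3],
    [-0.07,0.008,-0.02,-7],
    [-0.11,0.012,-0.02,-11],
    [-0.15,0.016,-0.02,-14],
    [-0.18,0.02,-0.02,-16.4]
  ]
}}

```text
time: 8.43
tool_pos: [0.6106, -0.0251, 0.1277]
tool_rot: [0.0, -0.028, 1.0, -0.0]
contact_force: [0.2, -0.4, -1.5]
gripper_width: 0.636
```

Emit:
{"fn": "jog_arm", "kwargs": {
  "targets": [
    [0,0,0,0],
    [0,0,0,0]
  ]
}}

```text
time: 8.6
tool_pos: [0.6086, -0.0247, 0.1265]
tool_rot: [-0.001, -0.027, 1.0, 0.0]
contact_force: [-0.7, -1.9, -0.5]
gripper_width: 0.635
```

```bash
python3 - <<'E'
from h import *
st(); go(.6265,-.027,.05,93.1)
grab('wrist','w4')
E
```

```text
{'time': 8.6, 'tool_pos': [0.609, -0.025, 0.126], 'tool_rot': [-0.001, -0.027, 1.0, 0.0], 'contact_force': [-0.742, -1.872, -0.503], 'gripper_width': 0.635, 'joint_pos': [-0.163, 0.102, 1.741, -0.0, 1.301, -1.787]}
shift mm [-18.   -3.3  76.4] turn -0.1 j6 -102 yaw 93.0
```

View pics/w4.png

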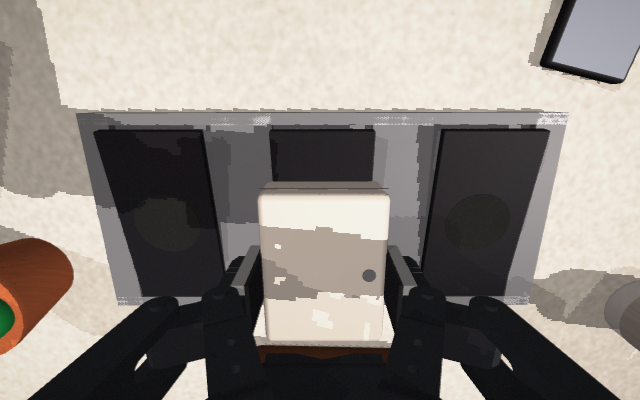

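```bash
python3 - <<'E'
from h import *
im,c=load('w4')
a=np.radians(3.1);ex=np.array([np.cos(a),np.sin(a)])
for n,l,r in(('p1',(272,128),(374,128)),('p0',(95,130),(204,129)),('p2',(440,130),(549,130))):
    L,R=onz(c,l,.041)[:2],onz(c,r,.041)[:2]; print(n,L,R,np.linalg.norm(L-R),'bay',(L+R)/2+.0745*ex)
E
```

```text
p1 [ 0.55408457 -0.06458482] [0.55031845 0.00664257] 0.07132688993432301 bay [ 0.62659249 -0.02494225]
p0 [ 0.56200367 -0.18837134] [ 0.55728342 -0.11210175] 0.07641551386104682 bay [ 0.63403453 -0.14620767]
p2 [0.54924401 0.05295467] [0.54521132 0.12922588] 0.07637774658586233 bay [0.62161865 0.09511915]
```

Emit:
{"fn": "jog_arm", "kwargs": {
  "targets": [
    [-0.01,-0.002,0.02,0],
    [-0.018,-0.002,0.05,0],
    [-0.018,-0.002,0.07,0],
    [-0.018,-0.002,0.078,0],
    [-0.018,-0.002,0.08,0]
  ]
}}

```text
time: 9.07
tool_pos: [0.6233, -0.0251, 0.0449]
tool_rot: [-0.003, -0.027, 1.0, 0.0]
contact_force: [-0.2, 0.4, -0.4]
gripper_width: 0.638
```

Emit:
{"fn": "jog_arm", "kwargs": {
  "targets": [
    [0,0,0.003,0],
    [0,0,0.006,0],
    [0,0,0.009,0],
    [0,0,0.012,0],
    [0,0,0.012,0]
  ]
}}

```text
time: 9.48
tool_pos: [0.6271, -0.0259, 0.0364]
tool_rot: [0.001, -0.027, 1.0, -0.0]
contact_force: [0.8, -0.9, 2.9]
gripper_width: 0.639
```

Emit:
{"fn": "jog_arm", "kwargs": {
  "targets": [
    [0,0,0.002,0],
    [0,0,0.004,0],
    [0,0,0.006,0],
    [0,0,0.007,0],
    [0,0,0.007,0]
  ]
}}

```text
time: 9.9
tool_pos: [0.6265, -0.0259, 0.0281]
tool_rot: [0.0, -0.027, 1.0, -0.0]
contact_force: [-0.0, -1.0, 1.8]
gripper_width: 0.64
```

Emit:
{"fn": "jog_arm", "kwargs": {
  "targets": [
    [0,0,0.001,0],
    [0,0,0.002,0],
    [0,0,0.003,0],
    [0,0,0.003,0]
  ]
}}

```text
time: 10.23
tool_pos: [0.6263, -0.0259, 0.0263]
tool_rot: [-0.0, -0.027, 1.0, -0.0]
contact_force: [-4.7, -2.3, 8.1]
gripper_width: 0.636
```

Emit:
{"fn": "jog_arm", "kwargs": {
  "targets": [
    [0,0,0.001,0],
    [0,0,0.002,0],
    [0,0,0.002,0]
  ]
}}

```text
time: 10.48
tool_pos: [0.6266, -0.0259, 0.0262]
tool_rot: [-0.001, -0.027, 1.0, -0.0]
contact_force: [-9.4, -0.7, 18.2]
gripper_width: 0.639
```

Bottomed out at z 26 mm with 18 N. Releasing.

Emit:
{"fn": "jog_arm", "kwargs": {
  "targets": [
    [0,0,-0.001,0],
    [0,0,-0.002,0],
    [0,0,-0.002,0],
    [0,0,-0.002,0],
    [0,0,-0.002,0]
  ],
  "fingers": 0.85
}}

```text
time: 10.9
tool_pos: [0.6258, -0.0255, 0.0245]
tool_rot: [-0.001, -0.027, 1.0, 0.0]
contact_force: [0.4, -0.4, 0.2]
gripper_width: 0.851
```

Emit:
{"fn": "jog_arm", "kwargs": {
  "targets": [
    [0,0,-0.01,0],
    [0,0,-0.03,0],
    [0,0,-0.07,0],
    [0,0,-0.11,0],
    [0,0,-0.14,0]
  ]
}}

```text
time: 11.32
tool_pos: [0.6271, -0.0257, 0.1693]
tool_rot: [0.002, -0.027, 1.0, -0.0]
contact_force: [1.4, 0.2, -0.2]
gripper_width: 0.852
```

```bash
python3 - <<'E'
from h import *
st(); go(.4355,.1775,.17,81)
grab('wrist','w5')
E
```

```text
{'time': 11.317, 'tool_pos': [0.627, -0.026, 0.169], 'tool_rot': [0.002, -0.027, 1.0, -0.0], 'contact_force': [1.432, 0.216, -0.187], 'gripper_width': 0.852, 'joint_pos': [-0.16, 0.101, 1.667, 0.0, 1.37, -1.784]}
shift mm [180.5 213.2  -1.4] turn 12.1 j6 -102 yaw 93.1
```

View pics/w5.png

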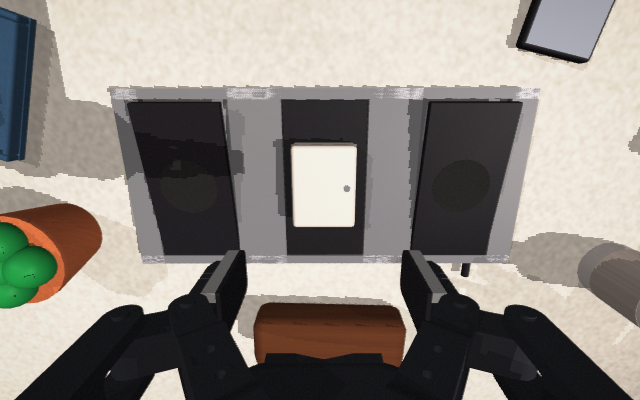

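Middle pad is flush and the case is centred on it. Phone next.

Emit:
{"fn": "jog_arm", "kwargs": {
  "targets": [
    [0.02,0.024,0,0],
    [0.045,0.053,0,0],
    [0.07,0.083,0,0],
    [0.095,0.112,0,0],
    [0.115,0.136,0,0]
  ],
  "fingers": 1
}}

```text
time: 11.78
tool_pos: [0.5023, 0.1054, 0.1654]
tool_rot: [-0.0, -0.027, 1.0, 0.0]
contact_force: [0.1, 0.1, 0.1]
gripper_width: 1.0
```

Emit:
{"fn": "jog_arm", "kwargs": {
  "targets": [
    [0.025,0.03,0,4],
    [0.045,0.055,0.01,8],
    [0.06,0.072,0.02,12],
    [0.0655,0.077,0.02,12],
    [0.0655,0.077,0.02,12]
  ]
}}

```text
time: 12.2
tool_pos: [0.4333, 0.1782, 0.1449]
tool_rot: [-0.0, 0.076, 0.997, -0.0]
contact_force: [-0.3, -0.2, 0.4]
gripper_width: 1.002
```

```bash
python3 - <<'E'
from h import *
st()
im,c=grab('wrist','w6')
g=im.max(2).astype(int); hsv=cv2.cvtColor(im,cv2.COLOR_RGB2HSV)
m=((hsv[...,0]>100)&(hsv[...,0]<140)&(hsv[...,1]>15)&(g>70)).astype(np.uint8); m[260:]=0
k=max(cv2.findContours(cv2.morphologyEx(m,cv2.MORPH_CLOSE,np.ones((9,9))),0,2)[0],key=cv2.contourArea)
b=cv2.boxPoints(cv2.minAreaRect(k)); w=np.array([onz(c,p,.012)[:2] for p in b]); print(b.round(0).tolist(),w.mean(0),[np.linalg.norm(w[i]-w[i-1]).round(3) for i in range(4)])
E
```

```text
{'time': 12.2, 'tool_pos': [0.433, 0.178, 0.145], 'tool_rot': [-0.0, 0.076, 0.997, -0.0], 'contact_force': [-0.309, -0.174, 0.415], 'gripper_width': 1.002, 'joint_pos': [0.231, -0.266, 2.054, -0.0, 1.354, -1.188]}
[[292.0, 113.0], [360.0, 113.0], [360.0, 258.0], [292.0, 258.0]] [0.43571015 0.17909729] [np.float64(0.134), np.float64(0.057), np.float64(0.134), np.float64(0.065)]
```

View pics/w6.png

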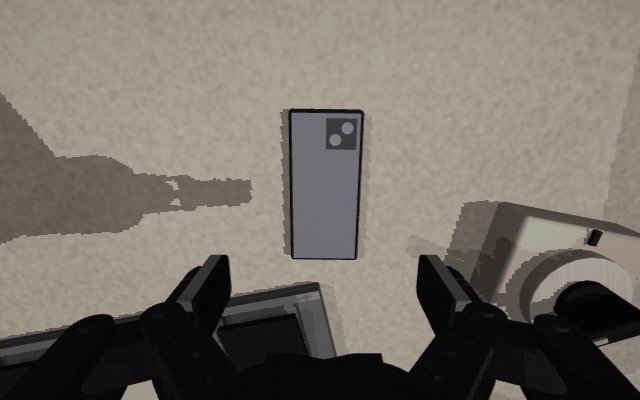

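Emit:
{"fn": "jog_arm", "kwargs": {
  "targets": [
    [-0.002,0,0.035,0],
    [-0.002,0,0.07,0],
    [-0.002,0,0.1,0],
    [-0.002,0,0.125,0],
    [-0.002,0,0.135,0]
  ]
}}

```text
time: 12.67
tool_pos: [0.4356, 0.1754, 0.0072]
tool_rot: [-0.002, 0.078, 0.997, -0.001]
contact_force: [-1.4, -0.6, -0.2]
gripper_width: 0.999
```

Emit:
{"fn": "jog_arm", "kwargs": {
  "targets": [
    [0,0,0.002,0],
    [0,0,0.004,0],
    [0,0,0.004,0],
    [0,0,0.004,0]
  ]
}}

```text
time: 13.0
tool_pos: [0.4386, 0.1773, 0.0083]
tool_rot: [0.002, 0.078, 0.997, 0.001]
contact_force: [-0.1, -0.3, 0.4]
gripper_width: 0.997
```

Emit:
{"fn": "jog_arm", "kwargs": {
  "targets": [
    [0,0,0,0],
    [0,0,0,0],
    [0,0,0,0],
    [0,0,0,0],
    [0,0,0,0]
  ],
  "fingers": 0
}}

```text
time: 13.42
tool_pos: [0.4416, 0.1777, 0.0118]
tool_rot: [0.004, 0.077, 0.997, 0.001]
contact_force: [-0.6, -1.5, 24.5]
gripper_width: 0.297
```

Emit:
{"fn": "jog_arm", "kwargs": {
  "targets": [
    [0,0,0,0],
    [0,0,-0.01,0],
    [0,0,-0.04,0],
    [0,0,-0.08,0],
    [0,0,-0.12,0]
  ]
}}

```text
time: 13.83
tool_pos: [0.4352, 0.1768, 0.1268]
tool_rot: [-0.001, 0.078, 0.997, -0.0]
contact_force: [0.9, -0.9, -0.3]
gripper_width: -0.001
```

Emit:
{"fn": "jog_arm", "kwargs": {
  "targets": [
    [0,0,0,0],
    [0,0,0,0]
  ]
}}

```text
time: 14.0
tool_pos: [0.4389, 0.1777, 0.1302]
tool_rot: [0.004, 0.078, 0.997, 0.001]
contact_force: [0.2, -0.4, -0.1]
gripper_width: -0.001
```

```bash
python3 - <<'E'
from h import *
st(); go(.6205,.098,.126,93.1)
E
```

```text
{'time': 14.0, 'tool_pos': [0.439, 0.178, 0.13], 'tool_rot': [0.004, 0.078, 0.997, 0.001], 'contact_force': [0.237, -0.433, -0.078], 'gripper_width': -0.001, 'joint_pos': [0.227, -0.242, 2.061, 0.0, 1.316, -1.188]}
shift mm [-191.7  -50.6    5.4] turn -12.0 j6 -68 yaw 81.1
```

The fingers slid over the phone's top because the tips sit further back when open. I'll re-measure the phone, then grip lower.

Emit:
{"fn": "jog_arm", "kwargs": {
  "targets": [
    [0,0,0,0],
    [0,0,0,0],
    [0,0,0,0],
    [0,0,0,0],
    [0,0,0,0]
  ],
  "fingers": 0.9
}}

```text
time: 14.42
tool_pos: [0.4359, 0.1769, 0.1251]
tool_rot: [-0.001, 0.078, 0.997, -0.0]
contact_force: [0.2, 0.1, 0.1]
gripper_width: 0.708
```

```bash
cat > ph.py <<'E'
from h import *
import sys
st()
im,c=grab('wrist',sys.argv[1])
g=im.max(2).astype(int); hsv=cv2.cvtColor(im,cv2.COLOR_RGB2HSV)
m=((hsv[...,0]>100)&(hsv[...,0]<140)&(hsv[...,1]>15)&(g>70)).astype(np.uint8); m[280:]=0
k=max(cv2.findContours(cv2.morphologyEx(m,cv2.MORPH_CLOSE,np.ones((9,9))),0,2)[0],key=cv2.contourArea)
a=cv2.approxPolyDP(k,12,True)[:,0]; print(a.tolist())
w=np.array([onz(c,p,.012)[:2] for p in k[:,0]]).astype(np.float32)*1000
r=cv2.minAreaRect(w); print(r)
E
python3 ph.py w7
```

```text
{'time': 14.417, 'tool_pos': [0.436, 0.177, 0.125], 'tool_rot': [-0.001, 0.078, 0.997, -0.0], 'contact_force': [0.201, 0.063, 0.092], 'gripper_width': 0.708, 'joint_pos': [0.227, -0.237, 2.066, 0.0, 1.316, -1.188]}
[[290, 110], [293, 263], [357, 265], [364, 111]]
((435.13397216796875, 177.99557495117188), (58.000118255615234, 133.82933044433594), 80.45702362060547)
```

Emit:
{"fn": "jog_arm", "kwargs": {
  "targets": [
    [0,0.001,0.035,0],
    [0,0.001,0.07,0],
    [0,0.001,0.1,0],
    [0,0.001,0.112,0],
    [0,0.001,0.117,0]
  ]
}}

```text
time: 14.88
tool_pos: [0.434, 0.1774, 0.0058]
tool_rot: [-0.003, 0.078, 0.997, -0.001]
contact_force: [-0.9, -0.3, -0.5]
gripper_width: 0.903
```

Emit:
{"fn": "jog_arm", "kwargs": {
  "targets": [
    [0,0,0,0],
    [0,0,0.002,0],
    [0,0,0.004,0],
    [0,0,0.006,0],
    [0,0,0.006,0]
  ]
}}

```text
time: 15.3
tool_pos: [0.4374, 0.1782, 0.004]
tool_rot: [0.001, 0.078, 0.997, 0.0]
contact_force: [0.3, -0.6, 1.0]
gripper_width: 0.903
```

Emit:
{"fn": "jog_arm", "kwargs": {
  "targets": [
    [0,0,0.001,0],
    [0,0,0.002,0],
    [0,0,0.003,0],
    [0,0,0.003,0]
  ]
}}

```text
time: 15.63
tool_pos: [0.4367, 0.178, 0.0002]
tool_rot: [-0.0, 0.078, 0.997, -0.0]
contact_force: [-0.4, 0.0, -0.0]
gripper_width: 0.902
```

Emit:
{"fn": "jog_arm", "kwargs": {
  "targets": [
    [0,0,0.002,0],
    [0,0,0.004,0],
    [0,0,0.004,0]
  ]
}}

```text
time: 15.88
tool_pos: [0.4364, 0.1779, -0.0042]
tool_rot: [-0.0, 0.078, 0.997, -0.0]
contact_force: [0.9, -0.3, 0.3]
gripper_width: 0.9
```

Emit:
{"fn": "jog_arm", "kwargs": {
  "targets": [
    [0,0,0,0],
    [0,0,0,0],
    [0,0,0,0],
    [0,0,0,0]
  ],
  "fingers": 0.6
}}

```text
time: 16.22
tool_pos: [0.4372, 0.1781, -0.0034]
tool_rot: [0.0, 0.078, 0.997, 0.0]
contact_force: [0.3, 0.4, 2.0]
gripper_width: 0.734
```

Emit:
{"fn": "jog_arm", "kwargs": {
  "targets": [
    [0,0,0,0],
    [0,0,0,0],
    [0,0,-0.005,0],
    [0,0,-0.02,0],
    [0,0,-0.05,0]
  ],
  "fingers": 0
}}

```text
time: 16.63
tool_pos: [0.4324, 0.177, 0.0424]
tool_rot: [-0.005, 0.078, 0.997, -0.002]
contact_force: [-0.9, -0.4, -2.4]
gripper_width: 0.732
```

Emit:
{"fn": "jog_arm", "kwargs": {
  "targets": [
    [0,0,-0.03,0],
    [0,0,-0.055,0],
    [0,0,-0.065,0],
    [0,0,-0.065,0]
  ]
}}

```text
time: 16.97
tool_pos: [0.4384, 0.1784, 0.1139]
tool_rot: [0.003, 0.078, 0.997, 0.001]
contact_force: [-0.3, 0.2, -2.1]
gripper_width: 0.729
```

```bash
python3 - <<'E'
from h import *
st(); go(.6205,.098,.11,93.1)
E
```

```text
{'time': 16.967, 'tool_pos': [0.438, 0.178, 0.114], 'tool_rot': [0.003, 0.078, 0.997, 0.001], 'contact_force': [-0.329, 0.165, -2.106], 'gripper_width': 0.729, 'joint_pos': [0.229, -0.221, 2.072, 0.0, 1.285, -1.186]}
shift mm [-192.3  -51.2    4.8] turn -12.0 j6 -68 yaw 81.1
```

Emit:
{"fn": "jog_arm", "kwargs": {
  "targets": [
    [-0.025,-0.007,0,-3],
    [-0.06,-0.016,0,-6],
    [-0.095,-0.026,0,-9],
    [-0.13,-0.035,0,-12],
    [-0.16,-0.043,0,-12]
  ]
}}

```text
time: 17.38
tool_pos: [0.5882, 0.1095, 0.1078]
tool_rot: [-0.002, -0.027, 1.0, -0.0]
contact_force: [0.4, 1.0, -1.8]
gripper_width: 0.724
```

Emit:
{"fn": "jog_arm", "kwargs": {
  "targets": [
    [0,0,0,0],
    [0,0,0,0],
    [0,0,0,0]
  ]
}}

```text
time: 17.63
tool_pos: [0.5862, 0.1107, 0.1085]
tool_rot: [-0.003, -0.027, 1.0, 0.0]
contact_force: [0.3, -0.0, -1.3]
gripper_width: 0.731
```

```bash
python3 - <<'E'
from h import *
st(); go(.6205,.098,.05,93.1)
grab('wrist','w8')
E
```

```text
{'time': 17.633, 'tool_pos': [0.586, 0.111, 0.108], 'tool_rot': [-0.003, -0.027, 1.0, 0.0], 'contact_force': [0.259, -0.049, -1.265], 'gripper_width': 0.731, 'joint_pos': [0.062, 0.095, 1.781, 0.0, 1.271, -1.562]}
shift mm [-33.8 -14.5  58.3] turn -0.1 j6 -90 yaw 93.0
```

View pics/w8.png

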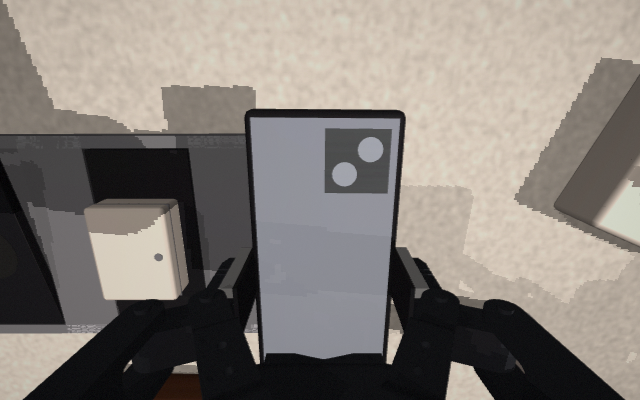

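Emit:
{"fn": "jog_arm", "kwargs": {
  "targets": [
    [-0.015,-0.007,0.01,0],
    [-0.03,-0.014,0.03,0],
    [-0.0355,-0.0145,0.05,0],
    [-0.0355,-0.0145,0.062,0],
    [-0.0355,-0.0145,0.066,0]
  ]
}}

```text
time: 18.1
tool_pos: [0.621, 0.0987, 0.0417]
tool_rot: [-0.003, -0.027, 1.0, 0.0]
contact_force: [-0.4, 0.1, -2.2]
gripper_width: 0.727
```

Emit:
{"fn": "jog_arm", "kwargs": {
  "targets": [
    [0,0,0.002,0],
    [0,0,0.005,0],
    [0,0,0.008,0],
    [0,0,0.011,0],
    [0,0,0.011,0]
  ]
}}

```text
time: 18.52
tool_pos: [0.6243, 0.0983, 0.0344]
tool_rot: [0.0, -0.027, 1.0, 0.0]
contact_force: [-0.6, 0.6, -2.9]
gripper_width: 0.729
```

Emit:
{"fn": "jog_arm", "kwargs": {
  "targets": [
    [0,0,0.003,0],
    [0,0,0.006,0],
    [0,0,0.009,0],
    [0,0,0.011,0],
    [0,0,0.011,0]
  ]
}}

```text
time: 18.93
tool_pos: [0.6243, 0.0981, 0.0229]
tool_rot: [-0.0, -0.027, 1.0, 0.0]
contact_force: [-0.5, -0.6, -0.1]
gripper_width: 0.724
```

Emit:
{"fn": "jog_arm", "kwargs": {
  "targets": [
    [0.001,0,0.002,0],
    [0.002,0,0.004,0],
    [0.002,0,0.006,0],
    [0.002,0,0.007,0],
    [0.002,0,0.007,0]
  ]
}}

```text
time: 19.35
tool_pos: [0.6225, 0.098, 0.0161]
tool_rot: [0.0, -0.027, 1.0, -0.0]
contact_force: [1.3, 1.2, 0.2]
gripper_width: 0.727
```

Emit:
{"fn": "jog_arm", "kwargs": {
  "targets": [
    [0,0,0.001,0],
    [0,0,0.002,0],
    [0,0,0.002,0],
    [0,0,0.002,0]
  ]
}}

```text
time: 19.68
tool_pos: [0.6223, 0.098, 0.0147]
tool_rot: [-0.0, -0.027, 1.0, -0.0]
contact_force: [-2.4, -0.2, 4.8]
gripper_width: 0.732
```

Near flush. I'll release, rise, and inspect.

Emit:
{"fn": "jog_arm", "kwargs": {
  "targets": [
    [0,0,0,0],
    [0,0,0,0],
    [0,0,0,0],
    [0,0,0,0],
    [0,0,-0.003,0]
  ],
  "fingers": 0.92
}}

```text
time: 20.1
tool_pos: [0.6217, 0.098, 0.0164]
tool_rot: [-0.001, -0.027, 1.0, 0.0]
contact_force: [0.4, 0.5, 0.9]
gripper_width: 0.918
```

Emit:
{"fn": "jog_arm", "kwargs": {
  "targets": [
    [0,0,-0.01,0],
    [0,0,-0.03,0],
    [0,0,-0.07,0],
    [0,0,-0.11,0],
    [0,0,-0.13,0]
  ]
}}

```text
time: 20.52
tool_pos: [0.625, 0.0982, 0.1542]
tool_rot: [0.004, -0.027, 1.0, 0.0]
contact_force: [0.8, 0.3, 1.6]
gripper_width: 0.92
```

Emit:
{"fn": "jog_arm", "kwargs": {
  "targets": [
    [0,0,0,0],
    [0,0,0,0]
  ],
  "fingers": 0
}}

```text
time: 20.68
tool_pos: [0.6239, 0.0981, 0.1506]
tool_rot: [0.003, -0.027, 1.0, 0.0]
contact_force: [0.1, 1.2, -0.6]
gripper_width: 0.658
```

```bash
python3 - <<'E'
from h import *
st(); im,c=grab('wrist','w9'); grab('side','s9')
s=load('s9')[0][160:310,230:400]; b=cv2.resize(s,(453,400),interpolation=cv2.INTER_CUBIC)
cv2.imwrite('pics/v9.png',cv2.resize(np.hstack([im,b]),None,fx=.73,fy=.73,interpolation=cv2.INTER_AREA)[:,:,::-1])
E
```

```text
{'time': 20.683, 'tool_pos': [0.624, 0.098, 0.151], 'tool_rot': [0.003, -0.027, 1.0, 0.0], 'contact_force': [0.14, 1.193, -0.559], 'gripper_width': 0.658, 'joint_pos': [0.038, 0.125, 1.674, 0.0, 1.338, -1.586]}
```

View pics/v9.png

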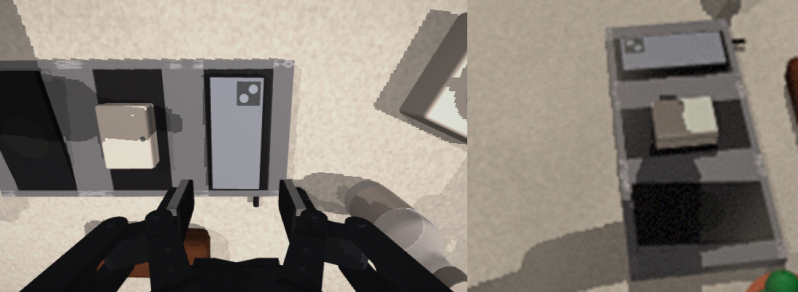

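Phone is centred on pad 2, and that pad looks almost flush. I'll press its near end with shut fingers to be sure.

Emit:
{"fn": "jog_arm", "kwargs": {
  "targets": [
    [0.02,0,0.03,0],
    [0.045,0,0.06,0],
    [0.058,0,0.09,0],
    [0.058,0,0.105,0],
    [0.058,0,0.112,0]
  ]
}}

```text
time: 21.2
tool_pos: [0.5585, 0.0947, 0.0296]
tool_rot: [-0.007, -0.027, 1.0, -0.0]
contact_force: [-23.1, -1.5, 38.2]
gripper_width: -0.004
```

Emit:
{"fn": "jog_arm", "kwargs": {
  "targets": [
    [0,0,0.002,0],
    [0,0,0.004,0],
    [0,0,0.006,0],
    [0,0,0.007,0],
    [0,0,0.007,0]
  ]
}}

```text
time: 21.62
tool_pos: [0.5649, 0.0949, 0.03]
tool_rot: [-0.001, -0.027, 1.0, -0.0]
contact_force: [-5.7, -1.1, 10.4]
gripper_width: 0.0
```

Emit:
{"fn": "jog_arm", "kwargs": {
  "targets": [
    [0,0,0.001,0],
    [0,0,0.002,0],
    [0,0,0.003,0],
    [0,0,0.003,0]
  ]
}}

```text
time: 21.95
tool_pos: [0.5654, 0.095, 0.0298]
tool_rot: [-0.001, -0.027, 1.0, -0.0]
contact_force: [-13.0, -0.9, 23.9]
gripper_width: 0.001
```

Emit:
{"fn": "jog_arm", "kwargs": {
  "targets": [
    [0,0,-0.005,0],
    [0,0,-0.02,0],
    [0,0,-0.05,0],
    [0,0,-0.085,0],
    [-0.02,0,-0.12,0]
  ]
}}

```text
time: 22.37
tool_pos: [0.5818, 0.0961, 0.145]
tool_rot: [-0.002, -0.027, 1.0, -0.0]
contact_force: [1.5, 0.3, -0.5]
gripper_width: 0.003
```

Emit:
{"fn": "jog_arm", "kwargs": {
  "targets": [
    [-0.02,0,0,0],
    [-0.03,0,0,0],
    [-0.03,0,0,0],
    [-0.03,0,0,0]
  ]
}}

```text
time: 22.7
tool_pos: [0.6135, 0.0975, 0.1436]
tool_rot: [-0.002, -0.027, 1.0, -0.0]
contact_force: [-1.2, -0.2, -0.2]
gripper_width: 0.001
```

```bash
sed -i 's/,\.012)\[:2\]/,float(sys.argv[2]))[:2]/' ph.py; python3 ph.py w10 .030; python3 - <<'E'
from h import *
im,c=load('w10'); cv2.imwrite('pics/w10c.png',im[60:300,:,::-1])
E
```

```text
{'time': 22.7, 'tool_pos': [0.614, 0.098, 0.144], 'tool_rot': [-0.002, -0.027, 1.0, -0.0], 'contact_force': [-1.239, -0.23, -0.166], 'gripper_width': 0.001, 'joint_pos': [0.038, 0.114, 1.698, 0.0, 1.333, -1.586]}
[[287, 123], [290, 266], [318, 240], [355, 265], [361, 126]]
((618.8089599609375, 96.72355651855469), (127.08342742919922, 58.61079406738281), 2.5280327796936035)
```

View pics/w10c.png

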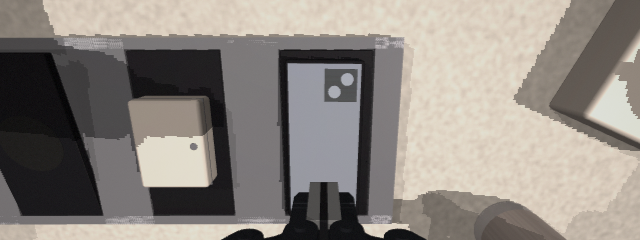

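Phone centred at about (0.622, 0.097), pad 2 is flush, and the case hasn't moved. Timer next.

```bash
python3 - <<'E'
from h import *
im,c=load('top0')
f=lambda u,v,z:onz(c,(u/6+140-.42,v/6+170-.42),z)
a=f(290,297,.062); r=f(258,421,.048); print(a,r,np.degrees(np.arctan2(*(a-r)[1::-1])))
w=np.array([f(u,v,.045)[:2] for u,v in[(235,127),(505,220),(385,485),(133,388)]]); print('box',w.round(3).tolist(),w.mean(0))
go(a[0],a[1],.21,None)
E
```

```text
[0.55169487 0.372413   0.062     ] [0.49993198 0.39024607 0.048     ] -19.00957622014916
box [[0.624, 0.403], [0.584, 0.288], [0.473, 0.337], [0.514, 0.444]] [0.54854906 0.36837207]
shift mm [ 46.7 277.8 -66.7] turn 0 j6 -91 yaw 93.1
```

Emit:
{"fn": "jog_arm", "kwargs": {
  "targets": [
    [0.01,0,-0.03,0],
    [0.02,0.01,-0.06,0],
    [0.03,0.03,-0.075,0],
    [0.04,0.06,-0.08,0],
    [0.047,0.09,-0.08,0]
  ]
}}

```text
time: 23.17
tool_pos: [0.5618, 0.1854, 0.2265]
tool_rot: [0.001, -0.026, 1.0, 0.0]
contact_force: [-0.8, -0.1, 1.0]
gripper_width: 0.005
```

Emit:
{"fn": "jog_arm", "kwargs": {
  "targets": [
    [0,0.04,0,0],
    [0,0.08,0,0],
    [0,0.12,0,0],
    [0,0.16,0,0],
    [0,0.188,0,0]
  ]
}}

```text
time: 23.58
tool_pos: [0.5503, 0.3752, 0.2233]
tool_rot: [-0.002, -0.028, 1.0, -0.0]
contact_force: [0.4, -1.3, -0.3]
gripper_width: -0.003
```

Emit:
{"fn": "jog_arm", "kwargs": {
  "targets": [
    [0,0,0,0],
    [0,0,0,0]
  ]
}}

```text
time: 23.75
tool_pos: [0.5509, 0.3733, 0.2232]
tool_rot: [-0.002, -0.028, 1.0, -0.001]
contact_force: [-0.3, -0.7, -1.2]
gripper_width: -0.004
```

```bash
python3 - <<'E'
from h import *
st(); im,c=grab('wrist','w11'); print(proj(c,[.55,.37,.062]))
E
```

```text
{'time': 23.75, 'tool_pos': [0.551, 0.373, 0.223], 'tool_rot': [-0.002, -0.028, 1.0, -0.001], 'contact_force': [-0.336, -0.659, -1.202], 'gripper_width': -0.004, 'joint_pos': [0.484, 0.154, 1.518, -0.0, 1.474, -1.143]}
[321.47632723 179.95992643]
```

View pics/w11.png

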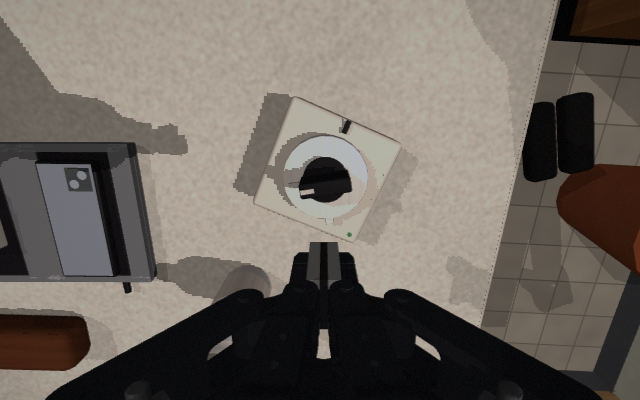

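Ring centre is near (326,177), the rib at (346,126), and the white pointer at (306,193), i.e. pointing about -y, roughly 110° CCW from the rib as expected.

```bash
python3 - <<'E'
from h import *
im,c=load('w11')
w=np.array([onz(c,u,.045)[:2] for u in[(294,97),(401,143),(352,242),(254,203)]]); print('box',w.round(4).tolist(),w.mean(0),[np.linalg.norm(w[i]-w[i-1]).round(3) for i in range(4)])
for i,j in((3,0),(2,1),(0,1),(3,2)): d=w[j]-w[i]; print(np.degrees(np.arctan2(d[1],d[0])).round(1))
hsv=cv2.cvtColor(im,cv2.COLOR_RGB2HSV); g=im.max(2)
R=onz(c,(326,177),.062)[:2]; r=onz(c,(345.5,126),.048)[:2]; print('ring',R,'rib',r,np.degrees(np.arctan2(*(r-w.mean(0))[::-1])),np.degrees(np.arctan2(*(r-R)[::-1])))
p=onz(c,(306,193),.095)[:2]; print('pointer',p,np.degrees(np.arctan2(*(p-R)[::-1])))
m=(g<60).astype(np.uint8); m[:145]=0;m[215:]=0;m[:,:280]=0;m[:,370:]=0
k=max(cv2.findContours(m,0,2)[0],key=cv2.contourArea); print(cv2.boundingRect(k))
cv2.imwrite('pics/k.png',cv2.resize(im[85:260,230:420],None,fx=3,fy=3,interpolation=cv2.INTER_CUBIC)[:,:,::-1])
for z in(.062,.098): print(z,proj(c,[*R,z]))
E
```

```text
box [[0.4741, 0.3394], [0.5119, 0.4472], [0.6218, 0.4072], [0.583, 0.3004]] [0.54770127 0.37354566] [np.float64(0.116), np.float64(0.114), np.float64(0.117), np.float64(0.114)]
160.3
160.0
70.7
70.0
ring [0.54679655 0.37423907] rib [0.49824297 0.3904917 ] 161.08684594787525 161.4927482682534
pointer [0.55461672 0.35684471] -65.79225376998671
(299, 157, 52, 45)
0.062 [326. 177.]
0.098 [326.24099551 186.36145102]
```

View pics/k.png

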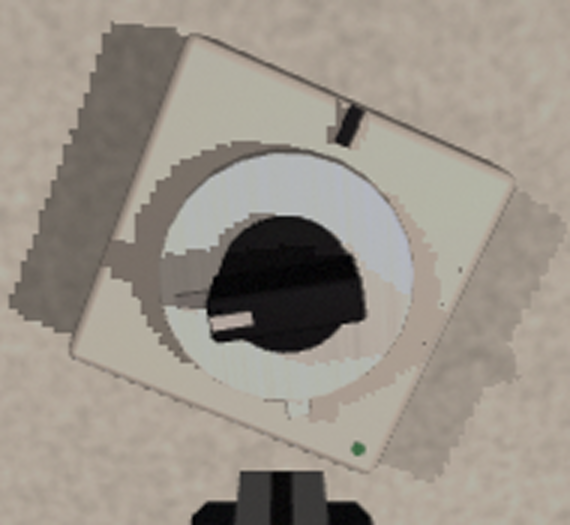

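Ring centre ≈ (0.548, 0.373) and the box's -x direction is 160.3°. The pointer is at ≈ -78°, so the knob reads about 2.1 rad. I'll align the jaws at 12°, then turn to -110°.

Emit:
{"fn": "jog_arm", "kwargs": {
  "targets": [
    [0,0,0,6.5],
    [0,0,0,13],
    [0,0,0,19.5],
    [0,0,0,26],
    [0,0,0,32.5]
  ],
  "fingers": 0.5
}}

```text
time: 24.22
tool_pos: [0.5526, 0.3704, 0.2246]
tool_rot: [-0.0, 0.258, 0.966, -0.001]
contact_force: [-0.6, -0.3, -0.5]
gripper_width: 0.501
```

Emit:
{"fn": "jog_arm", "kwargs": {
  "targets": [
    [0,0,0,6.5],
    [0,0,0,13],
    [0,0,0,19.5],
    [0,0,0,26],
    [0,0,0,32.5]
  ]
}}

```text
time: 24.63
tool_pos: [0.5526, 0.3704, 0.2247]
tool_rot: [-0.0, 0.518, 0.855, -0.001]
contact_force: [-0.1, -0.5, 0.4]
gripper_width: 0.501
```

Emit:
{"fn": "jog_arm", "kwargs": {
  "targets": [
    [0,0,0.02,6.5],
    [0,0,0.04,13],
    [0,0,0.06,16],
    [0,0,0.06,16],
    [0,0,0.06,16]
  ]
}}

```text
time: 25.05
tool_pos: [0.5517, 0.3706, 0.1634]
tool_rot: [-0.001, 0.629, 0.777, -0.002]
contact_force: [0.1, 0.8, 0.8]
gripper_width: 0.503
```

```bash
python3 - <<'E'
from h import *
st(); go(.548,.373,.074,12)
E
```

```text
{'time': 25.05, 'tool_pos': [0.552, 0.371, 0.163], 'tool_rot': [-0.001, 0.629, 0.777, -0.002], 'contact_force': [0.118, 0.812, 0.804], 'gripper_width': 0.503, 'joint_pos': [0.48, 0.194, 1.574, -0.0, 1.378, 0.269]}
shift mm [ 3.3 -2.8 89.4] turn 0.0 j6 15 yaw 12.0
```

Emit:
{"fn": "jog_arm", "kwargs": {
  "targets": [
    [0.003,-0.003,0.025,0],
    [0.003,-0.003,0.05,0],
    [0.003,-0.003,0.068,0],
    [0.003,-0.003,0.078,0],
    [0.003,-0.003,0.084,0]
  ]
}}

```text
time: 25.47
tool_pos: [0.5492, 0.3744, 0.0811]
tool_rot: [-0.0, 0.629, 0.778, -0.0]
contact_force: [-0.8, 0.0, 1.1]
gripper_width: 0.5
```

Emit:
{"fn": "jog_arm", "kwargs": {
  "targets": [
    [0,0,0.003,0],
    [0,0,0.003,0],
    [0,0,0.003,0]
  ]
}}

```text
time: 25.72
tool_pos: [0.55, 0.3754, 0.08]
tool_rot: [0.0, 0.629, 0.778, 0.001]
contact_force: [-0.2, 0.1, 0.2]
gripper_width: 0.497
```

```bash
python3 - <<'E'
from h import *
st(); im,c=grab('top','t2'); a,_=load('top1')
# devices on dock: bright case / phone box
hsv=cv2.cvtColor(im,cv2.COLOR_RGB2HSV); g=im.max(2)
m=np.zeros(g.shape,np.uint8); m[155:225,275:425]=(g[155:225,275:425]>140)
for k in cv2.findContours(m,0,2)[0]:
    if cv2.contourArea(k)>100:
        r=cv2.minAreaRect(np.array([onz(c,p,.044)[:2] for p in k[:,0]]).astype(np.float32)*1000); print(r)
d=cv2.absdiff(im,a).max(2); d[:, :260]=0; d[:150]=0
n,l,s,ct=cv2.connectedComponentsWithStats((d>30).astype(np.uint8)); print([x.tolist() for x in s[1:] if x[4]>40])
cv2.imwrite('pics/t2c.png',cv2.resize(im[140:300,140:520],None,fx=2.1,fy=2.1)[:,:,::-1])
E
```

```text
{'time': 25.717, 'tool_pos': [0.55, 0.375, 0.08], 'tool_rot': [0.0, 0.629, 0.778, 0.001], 'contact_force': [-0.187, 0.076, 0.177], 'gripper_width': 0.497, 'joint_pos': [0.487, 0.274, 1.628, -0.0, 1.237, 0.277]}
((544.4547729492188, -106.80359649658203), (218.17303466796875, 12.522747039794922), 89.86516571044922)
((625.6377563476562, -26.644794464111328), (71.79216003417969, 53.94649124145508), 3.1004207134246826)
((708.1926879882812, 10.574203491210938), (200.50985717773438, 10.240778923034668), 89.73072052001953)
[[288, 165, 25, 53, 1169], [452, 173, 188, 227, 23734], [336, 174, 25, 31, 678], [316, 185, 5, 33, 46], [364, 204, 5, 14, 46], [260, 212, 195, 188, 12371], [260, 393, 19, 7, 81], [319, 395, 31, 5, 115]]
```

Emit:
{"fn": "jog_arm", "kwargs": {
  "targets": [
    [-0.002,-0.002,0.002,0],
    [-0.002,-0.002,0.005,0],
    [-0.002,-0.002,0.005,0]
  ]
}}

```text
time: 26.02
tool_pos: [0.5473, 0.3724, 0.073]
tool_rot: [-0.0, 0.629, 0.777, -0.0]
contact_force: [0.2, -0.1, -0.2]
gripper_width: 0.501
```

Emit:
{"fn": "jog_arm", "kwargs": {
  "targets": [
    [0,0,0,0],
    [0,0,0,0],
    [0,0,0,0],
    [0,0,0,0],
    [0,0,0,0]
  ],
  "fingers": 0
}}

```text
time: 26.43
tool_pos: [0.5487, 0.3729, 0.0737]
tool_rot: [0.001, 0.629, 0.777, 0.001]
contact_force: [4.5, 1.9, -2.2]
gripper_width: 0.152
```

Emit:
{"fn": "jog_arm", "kwargs": {
  "targets": [
    [0,0,0,0],
    [0,0,0,0]
  ]
}}

```text
time: 26.6
tool_pos: [0.5486, 0.3729, 0.0737]
tool_rot: [0.001, 0.629, 0.777, 0.001]
contact_force: [5.8, 1.5, -2.6]
gripper_width: 0.149
```

Emit:
{"fn": "jog_arm", "kwargs": {
  "targets": [
    [0,0,0,6],
    [0,0,0,12],
    [0,0,0,18],
    [0,0,0,24],
    [0,0,0,30]
  ]
}}

```text
time: 27.02
tool_pos: [0.548, 0.373, 0.0736]
tool_rot: [-0.0, 0.81, 0.586, 0.001]
contact_force: [3.2, 1.6, -0.1]
gripper_width: 0.149
```

```bash
python3 - <<'E'
from h import *
st(); go(.548,.373,.074,-109.7)
E
```

```text
{'time': 27.017, 'tool_pos': [0.548, 0.373, 0.074], 'tool_rot': [-0.0, 0.81, 0.586, 0.001], 'contact_force': [3.17, 1.642, -0.099], 'gripper_width': 0.149, 'joint_pos': [0.485, 0.276, 1.638, 0.0, 1.227, 0.803]}
shift mm [ 0.1  0.  -0.4] turn -88.5 j6 46 yaw -18.2
```

Emit:
{"fn": "jog_arm", "kwargs": {
  "targets": [
    [0,0,0,6],
    [0,0,0,12],
    [0,0,0,18],
    [0,0,0,24],
    [0,0,0,30]
  ]
}}

```text
time: 27.43
tool_pos: [0.5474, 0.3734, 0.0736]
tool_rot: [-0.001, 0.934, 0.356, 0.0]
contact_force: [1.3, 2.1, -0.3]
gripper_width: 0.151
```

Emit:
{"fn": "jog_arm", "kwargs": {
  "targets": [
    [0,0,0,6],
    [0,0,0,12],
    [0,0,0,18],
    [0,0,0,24],
    [0,0,0,30]
  ]
}}

```text
time: 27.85
tool_pos: [0.5472, 0.374, 0.0736]
tool_rot: [-0.001, 0.995, 0.103, -0.0]
contact_force: [0.5, 3.1, -0.6]
gripper_width: 0.149
```

Emit:
{"fn": "jog_arm", "kwargs": {
  "targets": [
    [0,0,0,6],
    [0,0,0,12],
    [0,0,0,18],
    [0,0,0,24],
    [0,0,0,28]
  ]
}}

```text
time: 28.27
tool_pos: [0.5473, 0.3746, 0.0737]
tool_rot: [-0.002, 0.99, -0.141, -0.0]
contact_force: [1.2, 5.3, -2.4]
gripper_width: 0.151
```

Emit:
{"fn": "jog_arm", "kwargs": {
  "targets": [
    [0,0,0,3],
    [0,0,0,3],
    [0,0,0,3]
  ]
}}

```text
time: 28.52
tool_pos: [0.5473, 0.3747, 0.0736]
tool_rot: [-0.002, 0.986, -0.165, -0.0]
contact_force: [1.9, 5.8, -1.8]
gripper_width: 0.152
```

```bash
python3 - <<'E'
from h import *
st(); go(.548,.373,.074,70.3)
E
```

```text
{'time': 28.517, 'tool_pos': [0.547, 0.375, 0.074], 'tool_rot': [-0.002, 0.986, -0.165, -0.0], 'contact_force': [1.87, 5.839, -1.845], 'gripper_width': 0.152, 'joint_pos': [0.487, 0.276, 1.638, 0.004, 1.226, 2.387]}
shift mm [ 1.2  1.4 -0.4] turn 0.8 j6 137 yaw -108.9
```

Within 1°. Release, lift, swing away, and check.

Emit:
{"fn": "jog_arm", "kwargs": {
  "targets": [
    [0,0,0,0],
    [0,0,0,0],
    [0,0,0,0],
    [0,0,0,0],
    [0,0,0,0]
  ],
  "fingers": 0.5
}}

```text
time: 28.93
tool_pos: [0.5475, 0.3724, 0.0733]
tool_rot: [0.0, 0.986, -0.165, -0.0]
contact_force: [-0.8, -0.3, 1.1]
gripper_width: 0.5
```

Emit:
{"fn": "jog_arm", "kwargs": {
  "targets": [
    [0,0,-0.01,0],
    [0,0,-0.04,0],
    [0,0,-0.08,0],
    [0,0,-0.12,0],
    [0,0,-0.15,0]
  ]
}}

```text
time: 29.35
tool_pos: [0.5483, 0.3729, 0.2282]
tool_rot: [-0.001, 0.986, -0.165, 0.002]
contact_force: [0.8, -0.2, 1.1]
gripper_width: 0.502
```

```bash
python3 - <<'E'
from h import *
st(); im,c=grab('wrist','w12'); t,ct=grab('top','t12'); go(.45,.25,.24)
R=[.5478,.3735]
p=proj(c,[*R,.062]); print(p, [np.degrees(np.arctan2(*(onz(c,u,.07)[:2]-R)[::-1])) for u in ()])
x,y=[int(v) for v in p]; a=im[max(0,y-85):y+85,max(0,x-95):x+95]
b=t[140:300,230:530]
a=cv2.resize(a,(int(a.shape[1]*430/a.shape[0]),430),interpolation=cv2.INTER_CUBIC); b=cv2.resize(b,(330,176)); b=cv2.copyMakeBorder(b,0,254,0,0,0)
cv2.imwrite('pics/f.png',np.hstack([a,b])[:,:,::-1]); print(a.shape)
E
```

```text
{'time': 29.35, 'tool_pos': [0.548, 0.373, 0.228], 'tool_rot': [-0.001, 0.986, -0.165, 0.002], 'contact_force': [0.787, -0.185, 1.055], 'gripper_width': 0.502, 'joint_pos': [0.485, 0.14, 1.525, -0.0, 1.473, 2.387]}
shift mm [-55.  150.3  -8.7] turn 0 j6 137 yaw -108.9
[322.50237311 180.88836177] []
(430, 480, 3)
```

```bash
python3 - <<'E'
from h import *
im,c=load('w12'); R=np.array([.5478,.3735])
im0,c0=load('w11')
# angular profile of pointer patch on the bar top (radius 12..21 mm, z .098) and of the ring tab
for n,i,cc in(('before',im0,c0),('after',im,c)):
    g=i.max(2).astype(float); best=[]
    for a in range(0,360,3):
        d=np.array([np.cos(np.radians(a)),np.sin(np.radians(a))])
        v=[g[int(round(q[1])),int(round(q[0]))] if 0<=q[1]<400 else 0 for q in (proj(cc,[*(R+r*d),.098]) for r in(.012,.014,.016,.018,.020))]
        best.append((a,round(np.mean(v))))
    print(n,'pointer profile',[b for b in best if b[1]<70 or 0][:60])
    print('  along bar 160deg, r=-.022...022',[int(g[int(round(q[1])),int(round(q[0]))]) for q in(proj(cc,[*(R+r*np.array([np.cos(np.radians(160.3)),np.sin(np.radians(160.3))])),.098]) for r in np.arange(-.024,.025,.003))])
# dark bar: pixels within circle, orientation
m=(im.max(2)<60).astype(np.uint8); p=proj(c,[*R,.08]); mk=np.zeros_like(m); cv2.circle(mk,(int(p[0]),int(p[1])),42,1,-1); m&=mk
k=max(cv2.findContours(m,0,2)[0],key=cv2.contourArea); print('dark',cv2.boundingRect(k),'axis px',p)
g=im.max(2); x,y=[int(v) for v in p]; 
print(g[y-48:y+52:3,x-40:x+42:3])
E
```

```text
before pointer profile [(81, 45), (84, 24), (87, 25), (90, 24), (93, 25), (96, 26), (99, 26), (102, 26), (105, 26), (108, 27), (111, 27), (114, 26), (117, 25), (120, 20), (123, 15), (126, 14), (129, 12), (132, 11), (135, 8), (138, 8), (141, 9), (144, 9), (147, 11), (150, 12), (153, 12), (156, 15), (159, 13), (162, 12), (165, 14), (168, 15), (171, 16), (174, 15), (177, 16), (180, 13), (183, 14), (186, 13), (189, 15), (192, 17), (195, 17), (198, 15), (201, 14), (204, 14), (207, 15), (210, 15), (213, 11), (216, 11), (219, 11), (222, 13), (225, 11), (228, 11), (231, 11), (234, 10), (237, 12), (240, 9), (243, 9), (246, 8), (249, 9), (252, 11), (255, 13), (258, 14)]
  along bar 160deg, r=-.022...022 [183, 182, 182, 180, 21, 20, 23, 24, 25, 26, 20, 8, 7, 10, 14, 26, 24]
after pointer profile [(0, 26), (3, 23), (6, 23), (9, 23), (12, 21), (15, 20), (18, 21), (21, 22), (24, 22), (27, 23), (30, 22), (33, 22), (36, 22), (39, 22), (42, 22), (45, 21), (48, 23), (51, 21), (54, 22), (57, 50), (60, 51), (63, 52), (66, 54), (69, 67), (138, 64), (141, 42), (144, 23), (147, 28), (150, 43), (171, 37), (
[... 3774 characters left out ...]
180 180 181 181 181 180 180 180 179 180 180 180 168  23  65 120 180 181
  180 179 180 179 180 181 179 179 179 180]
 [180 180 180 181 180 180 181 180 180 179 180 180 167  22  66 180 180 180
  180 179 179 180 180 181 180 181 179 181]
 [163 160 161 160 162 162 164 165 165 166 167 168 150  23  61 109 172 174
  175 176 177 176 178 180 181 181 180 180]
 [180 178 174 180 177 176 172 174 174 175 176 166 166  24  90 167 162 172
  175 171 163 172 178 178 171 174 174 172]
 [178 178 178 181 174 174 178 173 174 175 174 175 171 174 165 174 178 172
  170 172 166 172 176 172 168 174 176 167]
 [180 180 179 178 180 174 177 175 175 173 176 178 179 181 178 175 177 173
  178 170 168 173 179 170 169 167 171 170]]
```

Numerically, the white pointer and the black rib sit in the same columns, so they are aligned. Next I'll check the ring tab, devices and fob.

```bash
python3 - <<'E'
from h import *
im,c=load('w12'); im0,c0=load('w11'); t,ct=load('t12'); t0,_=load('top0')
tab=onz(c0,(329.3,221),.058); R=np.array([.5478,.3735]); print('tab before',tab,np.linalg.norm(tab[:2]-R))
# rectify both wrist views to a plane at tab height, compare the rim band
def rect(i,cc,z=.060):
    xs,ys=np.meshgrid(np.arange(-60,61),np.arange(-60,61)); 
    P=np.array([proj(cc,[R[0]+x/1000,R[1]+y/1000,z]) for x,y in zip(xs.ravel(),ys.ravel())]).astype(np.float32).reshape(121,121,2)
    return cv2.remap(i,P[...,0],P[...,1],cv2.INTER_LINEAR)
a,b=rect(im0,c0),rect(im,c)
for n,q in(('before',a),('after',b)):
    print(n,[ (th,int(np.mean([q[int(round(60+r*np.sin(np.radians(th)))),int(round(60+r*np.cos(np.radians(th))))].max() for r in(43.5,45,46.5)]))) for th in range(-50,20,3)])
cv2.imwrite('pics/a.png',a);cv2.imwrite('pics/b.png',b)
# devices, fob in top view
g=t.max(2)
def blob(roi,lo,hi,z,n):
    x0,y0,x1,y1=roi; m=np.zeros(g.shape,np.uint8); s=g[y0:y1,x0:x1]; m[y0:y1,x0:x1]=(s>lo)&(s<hi)
    k=max(cv2.findContours(m,0,2)[0],key=cv2.contourArea)
    print(n,cv2.minAreaRect(np.array([onz(ct,p,z)[:2] for p in k[:,0]]).astype(np.float32)*1000))
blob((325,165,372,215),130,256,.044,'case'); blob((286,160,318,222),75,256,.030,'phone'); blob((450,190,512,255),130,256,.018,'fob')
hsv=cv2.cvtColor(t,cv2.COLOR_RGB2HSV); m=((hsv[...,0]>95)&(hsv[...,0]<125)&(hsv[...,1]>90)).astype(np.uint8); m[:, :430]=0;m[:,530:]=0;m[:170]=0;m[270:]=0
k=max(cv2.findContours(m,0,2)[0],key=cv2.contourArea); print('tray',cv2.minAreaRect(np.array([onz(ct,p,.018)[:2] for p in k[:,0]]).astype(np.float32)*1000))
d=cv2.absdiff(t,t0).max(2)[100:180]; n,l,s,_=cv2.connectedComponentsWithStats((d>40).astype(np.uint8)); print([x.tolist() for x in s[1:] if x[4]>30])
E
```

```text
tab before [0.59379685 0.38039959 0.058     ] 0.04651144580440618
before [(-50, 144), (-47, 153), (-44, 176), (-41, 176), (-38, 179), (-35, 179), (-32, 178), (-29, 178), (-26, 179), (-23, 180), (-20, 180), (-17, 179), (-14, 179), (-11, 179), (-8, 178), (-5, 172), (-2, 173), (1, 171), (4, 166), (7, 181), (10, 180), (13, 159), (16, 168), (19, 167)]
after [(-50, 110), (-47, 116), (-44, 107), (-41, 116), (-38, 107), (-35, 108), (-32, 110), (-29, 114), (-26, 124), (-23, 117), (-20, 117), (-17, 154), (-14, 146), (-11, 117), (-8, 90), (-5, 90), (-2, 91), (1, 80), (4, 157), (7, 177), (10, 180), (13, 147), (16, 166), (19, 160)]
case ((625.7110595703125, -26.640823364257812), (71.93900299072266, 53.94649124145508), 3.10042142868042)
phone ((622.9640502929688, 97.00291442871094), (134.0284423828125, 57.869773864746094), 2.5502421855926514)
fob ((515.6279296875, -366.6943054199219), (158.31031799316406, 109.96076965332031), 89.92280578613281)
tray ((543.8587646484375, -362.065673828125), (131.16659545898438, 127.53373718261719), 73.02590942382812)
[[288, 65, 23, 15, 333], [71, 72, 24, 8, 93], [340, 74, 19, 6, 88]]
```

```bash
python3 -c "
from h import *
im,c=load('t12');g=im.max(2);m=np.zeros(g.shape,np.uint8);m[200:245,462:497]=g[200:245,462:497]>130
k=max(cv2.findContours(m,0,2)[0],key=cv2.contourArea);print(cv2.minAreaRect(np.array([onz(c,p,.018)[:2] for p in k[:,0]]).astype(np.float32)*1000))
print(manip.job_done())"
```

```text
((552.0112915039062, -354.00927734375), (73.4754638671875, 34.45254135131836), 19.71991729736328)
the job is handed in; nothing more can be done
None
```

The job is done and handed in, at about 29 s on the robot clock; no verdict was reported. Only the phone and the earbud case were on the shelf; there was no power bank.

**What I did**
- **Key fob:** I moved it from the middle pad into the tray.
- **Earbud case:** I laid it on pad 1 and pushed until the pad stopped at deck height (18 N).
- **Phone:** I laid it on pad 2, then pressed its near end flush.
- **Timer:** I turned the inner knob about 120° clockwise to the rib, let go and lifted clear.

**Last checks**

| Item | Result |
|---|---|
| Fob | about 11 mm from the tray's centre |
| Earbud case | about 1 mm from its pad's centre, lengthwise to under 1° |
| Phone | about 2–3 mm from its pad's centre, lengthwise to under 1° |
| Inner knob | gripper yaw about 1° short of the rib at release; pointer lines up with the rib in the image |
| Lamp ring tab | at about 7–10° in the views before and after turning, so no visible movement |

**What went wrong or was not checked**
- The first grip on the phone slid over its top, with about 24 N at the wrist. The phone did not move, and I gripped it again lower.
- The first press on the phone overshot to about 38 N down plus 23 N sideways. The phone still measured centred afterwards.
- The picture limit was used up before the last check, so that check used pixel measurements only. My first fob measurement there caught the background and I redid it.
- I did not measure the bystanders' final positions directly. A before/after comparison of the top picture showed change blobs in that strip that I did not view or identify.

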